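# Top up the nuts in the parts box

## Robot

A 6-joint arm with a two-finger parallel gripper is mounted at the origin on a cart in front of the work surface, level with it; the furniture and walls round the work are solid. World frame = base frame: x ahead of the robot, y to its left, z up, the work surface at z = 0. Lengths are in mm, angles in rad, forces in N, time in s.
With the tool pointing down it reaches from about 275 to 750 mm from the base axis. Payload 10.2 kg.
Tool frame: the origin (TCP) lies at the very end of the fingers, on their centre line; the grasp point (between the pads) lies 19 mm behind it; y points along the fingers, x is the direction in which the jaws open and shut, and the axes are right-handed (so a half turn about y gives the same grasp; the last joint's range is limited). The gripper opens to 85 mm and grips with 20 to 120 N. Pads are 22 mm wide; open, the fingers measure 114 mm over their backs; the gripper's body (76 mm by 85 mm) begins 54 mm behind the grasp point. The pads swing forward as they close: fully open they stand 13 mm farther back than shut.
Start: joints at [-1.513, 0.313, 1.498, -0, 1.331, -0.223], TCP at [145.477, -504.448, 209.794] pointing down, gripper open.
Joint ranges: [-2.94, 2.94], [-0.97, 2.17], [0.19, 2.56], [-1.23, 4.37], [0.02, 3.11], [-2.88, 2.88]. Speed limits (rad/s): [2.39, 2.39, 3.01, 3.14, 3.14, 3.14].

## Interface

Orientations are given as a unit quaternion [w, x, y, z].
In Python, from rig import telemetry, imaging, ctrl gives the robot as it stands.
- The arm moves only by the shell command python3 -m handwheel 'ROWS' [FORCE]. ROWS is JSON, a list of rows, each an object with "delta_pos": the shift along the tool's x, y, z in cm, a list of three; "twist": the turn, a rotation vector about the tool's x, y, z in rad, a list of three; "jaw": the opening, from 0 (shut) to 1 (fully open). A call has exactly 10 rows; each row is the pose to reach, as a shift and turn from the pose commanded when the call began, along the tool's axes at that moment; what a row does not reach only later rows make up. A row lasts 1/12 s, in which the tool goes at most 41.7 mm and 7.16 degrees, less where a joint would pass 70% of its speed; a pose out of reach is approached as far as the arm can. A call with a gripper value outside its range is refused whole. The fingers move at their own pace and stop on an object; FORCE is the grip in N (left out, the last holds). Time passes only in rows, so rows that repeat a pose let the fingers close, or fill a call up. It gives the time, the measured TCP pose, the force and the opening at its end, in the units of the state.
- telemetry.sense(): the state, without advancing time (a new reading comes with each control period).
- imaging.capture(name): name is "side" or "top" or "wrist"; returns a dict with "frame" (400x640x3 uint8, red, green, blue), "z_map" (400x640 float32, mm along the optical axis (not along the pixel's ray), 0 where there is no reading), "fx", "fy", "cx", "cy" (pixels), "rvec" (rotation vector, rad) and "tvec" (3), from world to camera coordinates, as OpenCV has them. Camera axes: x right, y down, z forward; pixel columns grow to the right and rows downward; lengths in mm; the calibration is good to about 2 mm. The wrist camera is an equidistant fisheye: a pixel r from the principal point sees the ray r / f radians off the axis. A picture is of the moment at which its call begins.
- ctrl.finish_job(): hands the job in, once; it reports no verdict.
The state is a dict: "time_s": time; "joints": joint angles; "dq": joint speeds; "tau": joint torques, N m; "eef_pos": TCP position; "ee_rot": TCP orientation; "force": force on the tool from outside, world axes, zero at the start; "wrist_torque": the same for the moment, N m; "grip_width": opening from 0.0 (shut) to 1.0 (fully open).
Only numpy, scipy, OpenCV 4.12 (cv2) and the standard library are available. Lean on these libraries where they do the work, as an engineer would, in place of code of your own. Each camera call takes 0.05 s, during which the arm holds its last target.

## Task

Put the loose nuts away: lift the scoop and pour all five nuts into the front compartment of the open parts box where a couple of the same nuts already lie. Then set the empty scoop down on its flat bottom on the table and push the lid of the box over until it is fully shut. Leave the jar, the flat tin and the lamp-bulb box where they stand.

Things in the scene. Friction and masses are not known exactly. Their poses are not given: they have to be found in the camera images.
- parts_box: Flat grey clear-plastic parts box, 120 (x) x 170 (y) x 38 high, fixed; origin at the centre of its underside, +x to its hinge, away from the robot. Outer walls rise to 34, dividers to 32, 2 to 3 thick. Six compartments 29 deep, three in front (-x), three at the back. Front ones hold nuts, washers or tube spacers in changing order; the back ones bolts, brass fittings, grommets. That stock is fixed.
- parts_box_lid (a joint): Hinge of the lid (110 x 170, 3 thick) along the back rim of the box, axis at x = +57, z = 35 in the box's frame: 0 is shut, 1.71 fully open, leaning a little back past upright. It starts about upright, stays where it is left above some 1.25 rad, and sinks shut by itself in about 3 s once pushed below 1.0 rad.
- lid_edge (a point): Middle of the free edge of the lid, 114 from the hinge axis; with the lid open it is the top of the lid, about 148 above the table.
- nut_slot (a point): Front compartment that holds the same nuts: centre of its floor (2.5 above the table), axes as the parts box. It is 51 in x and 51 to 56 in y (divider to divider), 29 deep. Two fixed nuts lie flat in it, 8 high, with a few stray tiny brass screws. The three front compartments lie side by side along y, with centres at x = -27.5 and y = -54, +2.5, +57 in the box's frame.
- scoop_grip (a point): Centre of the handle of a loose aluminium scoop, 120 g empty, on its flat bottom. +x runs from handle to nose, z up. Handle: black, level, 90 long (x), 16 wide (y), 22 tall, this point 34 above the underside. The pan's floor spans 55 to 120 ahead, 50 wide with walls 36 to 40 high; a ramp then rises at 25 degrees, narrowing to the open nose 159 ahead.
- scoop_lip (a point): Middle of the edge of the scoop's nose, over which the nuts pour: 159.5 ahead of the handle's centre and 13 below it (21 above the scoop's underside). The nose is 47 wide outside, 42 inside. Axes as for the handle. The nuts stay in with the nose tipped down by up to about 40 degrees and slide out one after another by 60 to 85.
- nut0 (a point): One of five loose steel hex nuts, alike: 17 across the flats, 8 thick, with a hole, 12 g; its centre. They start in a heap on the scoop's floor.
- nut1 (a point): One of five loose steel hex nuts, alike: 17 across the flats, 8 thick, with a hole, 12 g; its centre. They start in a heap on the scoop's floor.
- nut2 (a point): One of five loose steel hex nuts, alike: 17 across the flats, 8 thick, with a hole, 12 g; its centre. They start in a heap on the scoop's floor.
- nut3 (a point): One of five loose steel hex nuts, alike: 17 across the flats, 8 thick, with a hole, 12 g; its centre. They start in a heap on the scoop's floor.
- nut4 (a point): One of five loose steel hex nuts, alike: 17 across the flats, 8 thick, with a hole, 12 g; its centre. They start in a heap on the scoop's floor.
- bulb_box_mid (a point): Half-way up a small upright lamp-bulb carton, 46 x 45 x 76 high, loose; z up.
- screw_jar_mid (a point): Half-way up a round jar with a brass-coloured cap, 66 across, 74 high, loose; z up.
- flux_tin_mid (a point): Half-way up a flat round tin, 54 across, 22 high, loose; z up.

How it is judged:
By the outcome, as a careful person would: the job done as asked, in the order asked, and still so for the second after the job is handed in, with the robot touching nothing.
It also fails if it takes over 72 s, if anything falls off the work surface, if the arm or the gripper's body presses on something with over 40 N, if the wrist force passes 120 N, or if a joint passes its speed limit or range.

## Working session

There is one attempt and no reset: what is moved stays moved. The work goes in short steps, Python scripts to look and compute and a shell command to move; the robot and the scene stay as the last step left them, time stands still between calls to the robot, and variables do not carry over. Pictures are saved under pics/ and viewed, and the job is handed in when it is done.

```bash
ls; mkdir -p pics; cat > h.py <<'E'
import numpy as np, cv2
from rig import telemetry, imaging, ctrl
from scipy.spatial.transform import Rotation as R
def cap(n,png=None):
    d=imaging.capture(n)
    if png: cv2.imwrite('pics/'+png,cv2.cvtColor(d['frame'],cv2.COLOR_RGB2BGR)); np.savez('pics/'+png[:-4]+'.npz',**d)
    return d
def ld(p): return dict(np.load('pics/'+p+'.npz'))
def w(d,u,v,z=None,h=None):
    "pixel->world with depth, or intersect height h"
    Rm=cv2.Rodrigues(np.array(d['rvec'],float))[0]; t=np.array(d['tvec'],float).ravel()
    r=np.array([(u-d['cx'])/d['fx'],(v-d['cy'])/d['fy'],1.])
    c=-Rm.T@t; q=Rm.T@r
    if h is not None: return c+q*(h-c[2])/q[2]
    zz=d['z_map'][int(v),int(u)] if z is None else z
    return c+q*zz
def cloud(d):
    Rm=cv2.Rodrigues(np.array(d['rvec'],float))[0]; t=np.array(d['tvec'],float).ravel()
    vv,uu=np.mgrid[0:400,0:640]; z=d['z_map']
    P=np.stack([(uu-d['cx'])/d['fx']*z,(vv-d['cy'])/d['fy']*z,z],-1)
    P=(P-t)@Rm; P[z==0]=np.nan
    return P
def crop(p,x0,y0,x1,y1,k,out):
    im=cv2.imread('pics/'+p+'.png')[y0:y1,x0:x1]; cv2.imwrite('pics/'+out,cv2.resize(im,None,fx=k,fy=k,interpolation=cv2.INTER_CUBIC))
def st():
    s=telemetry.sense(); print(s['time_s'],np.round(s['joints'],3),np.round(s['eef_pos'],1),np.round(s['ee_rot'],4),np.round(s['force'],1),round(s['grip_width'],3)); return s
E
python3 - <<'E'
from h import *
s=st()
print(R.from_quat(np.roll(s['ee_rot'],-1)).as_matrix().round(3))
for n in ['side','top','wrist']:
    d=cap(n,n+'0.png'); print(n,d['fx'],d['rvec'],d['tvec'])
E
```

```text
pics
0.0 [-1.513  0.313  1.499  0.     1.331 -0.223] [ 145.5 -504.1  209.2] [ 0.5654 -0.5647  0.4254 -0.4248] [ 0.4  0.7 -0.3] 1.0
[[ 0.277 -0.     0.961]
 [-0.961  0.001  0.277]
 [-0.001 -1.     0.   ]]
side 383.62990617343 [ 2.00239114  1.67607331 -0.54511532] [ -56.1100446  -400.09205333 1223.33928046]
top 471.025968243281 [ 2.12697635 -2.15081222  0.10805171] [  -4.87969623  534.02650541 1005.85559994]
wrist 309.70691628693146 [-2.29835485  1.72988281  0.27679575] [-523.79358666  -40.82257432  378.68503793]
```

View pics/side0.png

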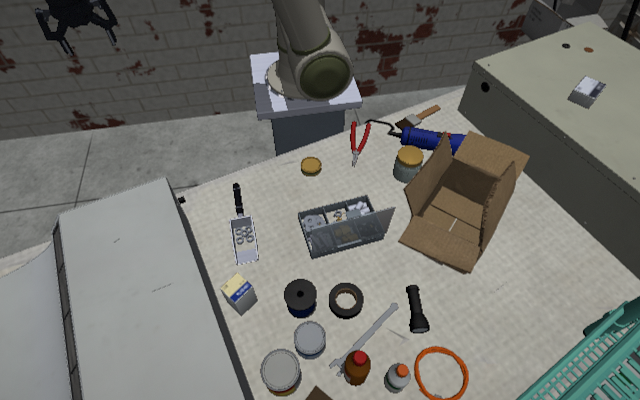

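View pics/top0.png

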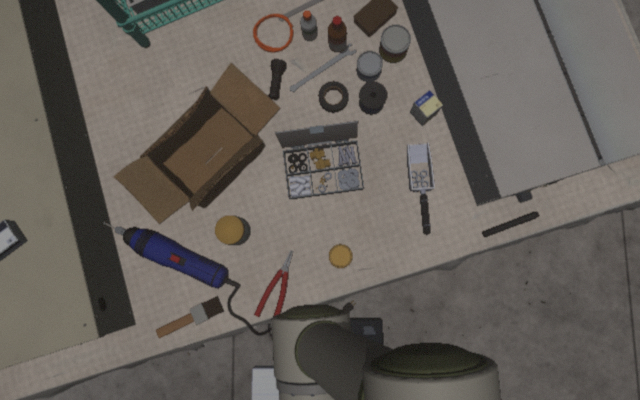

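View pics/wrist0.png

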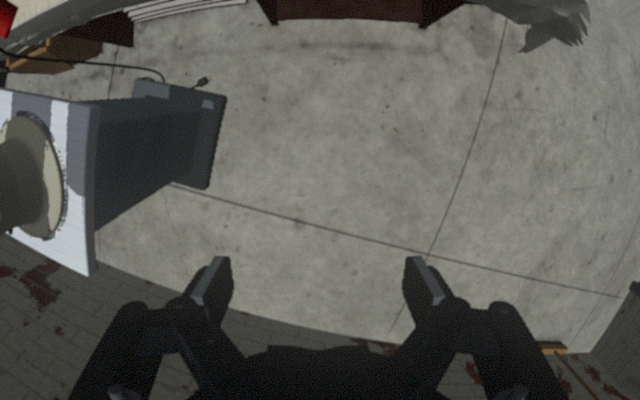

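```bash
python3 - <<'E'
from h import *
crop('top0',270,110,460,250,4,'c1.png')
crop('side0',200,170,420,290,3,'c2.png')
d=ld('top0')
for u,v in [(425,200),(427,230),(411,145),(430,145),(420,180),(285,148),(359,142),(362,192),(288,198),(277,130),(357,124),(231,230),(340,256),(427,108)]:
    print((u,v),w(d,u,v).round(1))
E
```

```text
(425, 200) [ 507.8 -222.9   45.9]
(427, 230) [ 442.9 -224.8   46.3]
(411, 145) [ 635.1 -200.1   23.4]
(430, 145) [ 639.4 -246.8    1.5]
(420, 180) [ 556.1 -218.5   17.1]
(285, 148) [637.9  87.1   0.8]
(359, 142) [649.2 -84.3   1.1]
(362, 192) [532.7 -89.    1.8]
(288, 198) [520.8  79.6   3.8]
(277, 130) [682.5 106.7  -4.6]
(357, 124) [656.5 -75.8 129.2]
(231, 230) [446.1 192.7  73. ]
(340, 256) [389.1 -37.2  18.7]
(427, 108) [ 705.5 -229.9   71.5]
```

View pics/c1.png

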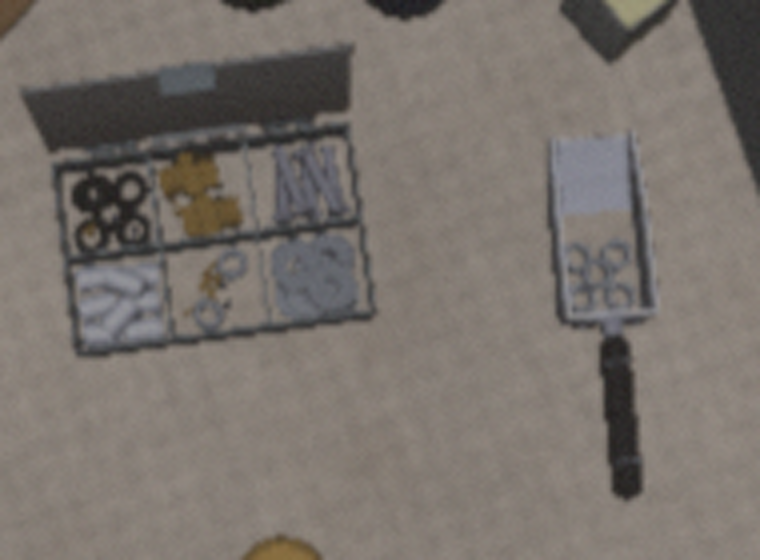

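View pics/c2.png

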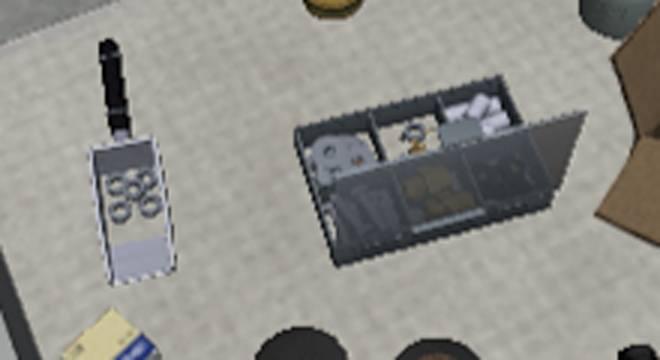

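```bash
python3 - <<'E'
from h import *
d=ld('top0')
g=lambda x,y:(270+(x+.5)/4-.5,110+(y+.5)/4-.5)
C=[w(d,*g(*p),h=34)[:2] for p in [(55,163),(350,130),(373,316),(78,353)]]
C=np.array(C);print(C.round(1),'ctr',C.mean(0), 'len',np.linalg.norm(np.roll(C,-1,0)-C,axis=1))
e=(C[0]-C[1])+(C[3]-C[2]);print('yaw from y',np.degrees(np.arctan2(-e[0],e[1])))
e=(C[0]-C[3])+(C[1]-C[2]);print('yaw from x',np.degrees(np.arctan2(e[1],e[0])))
P=cloud(d)
m=(P[...,0]>400)&(P[...,0]<530)&(P[...,1]>-270)&(P[...,1]<-180)&(P[...,2]>36)
Q=P[m];print(len(Q),Q.min(0),Q.max(0),Q.mean(0))
k=np.polyfit(Q[:,0],Q[:,1],1);print('handle yaw',np.degrees(np.arctan(k[0])),np.median(Q[:,2]))
for p in [(612,335),(627,497)]: print(w(d,*g(*p),h=45))
print('nose',[w(d,*g(*p),h=h) for p,h in [((552,140),24),((634,133),24),((570,322),38),((656,316),38)]])
ds=ld('side0')
gs=lambda x,y:(200+(x+.5)/3-.5,170+(y+.5)/3-.5)
for p in [(108,40),(120,130)]: print('s',w(ds,*gs(*p),h=45))
for p in [(112,283),(174,268)]: print('s nose',w(ds,*gs(*p),h=21))
for p in [(297,130),(500,77)]: print('s box front',w(ds,*gs(*p),h=34))
# lid
for q,n in((ds,'side'),(d,'top')):
    P=cloud(q); m=(P[...,0]>600)&(P[...,0]<720)&(P[...,1]>-110)&(P[...,1]<110)&(P[...,2]>60)
    Q=P[m]; print(n,len(Q),Q.min(0),Q.max(0)); A=np.c_[Q[:,1:],np.ones(len(Q))]; c=np.linalg.lstsq(A,Q[:,0],rcond=None)[0]; print('lid x = ',c)
# wrist cam position in tool frame
dw=ld('wrist0');Rm=cv2.Rodrigues(dw['rvec'])[0];s=telemetry.sense();T=R.from_quat(np.roll(s['ee_rot'],-1)).as_matrix()
print('cam in tool',T.T@(-Rm.T@dw['tvec']-s['eef_pos']),(T.T@Rm.T).round(2))
E
```

```text
[[625.   86.8]
 [641.2 -78.8]
 [536.1 -89.6]
 [517.6  73.7]] ctr [579.95841781  -1.9803081 ] len [166.32390484 105.71312506 164.31793376 108.23957847]
yaw from y 6.020472722386865
yaw from x 6.428731047839182
310 [ 436.63237269 -233.20765178   36.10480322] [ 528.81739478 -214.63737929   47.76863839] [ 480.78675335 -223.10596071   42.32824695]
handle yaw 2.9666740462134444 42.6462133492614
[ 522.43343108 -218.45909177   45.        ]
[ 434.7012006  -223.35554998   45.        ]
nose [array([ 635.9448872 , -192.45849295,   24.        ]), array([ 639.21366145, -238.43765165,   24.        ]), array([ 530.76220931, -197.05416696,   38.        ]), array([ 533.45400503, -243.97397791,   38.        ])]
s [ 439.97463979 -225.11929245   45.        ]
s [ 528.10526957 -220.39797429   45.        ]
s nose [ 641.23749967 -236.21752654   21.        ]
s nose [ 637.1760541  -192.13551716   21.        ]
s box front [544.08485421 -89.62608533  34.        ]
s box front [522.6455891   74.09763686  34.        ]
side 2012 [633.77013332 -76.88717657  60.1722285 ] [719.26963555 109.98668457 154.49282244]
lid x =  [4.69145735e-02 7.43487057e-02 6.44694293e+02]
top 1346 [ 616.13968451 -107.54418613   60.1098399 ] [719.7949966  109.7408769  170.86327589]
lid x =  [9.08506601e-02 8.25744162e-02 6.41003431e+02]
cam in tool [  -0.79554714 -162.76446708   78.66333354] [[ 1.   -0.   -0.  ]
 [-0.   -0.31  0.95]
 [-0.   -0.95 -0.31]]
```

```bash
python3 - <<'E'
from h import *
for n in ['top0','side0']:
    P=cloud(ld(n)).reshape(-1,3)
    print(n)
    for x in range(100,800,50):
        r=[]
        for y in range(-600,-150,50):
            m=(P[:,0]>=x)&(P[:,0]<x+50)&(P[:,1]>=y)&(P[:,1]<y+50)
            r.append(f"{np.nanmax(P[m,2]):6.0f}" if m.sum()>3 else "   .  ")
        print(x,r)
# targets
s=telemetry.sense();T0=R.from_quat(np.roll(s['ee_rot'],-1))
y=np.radians(3.);p=np.radians(45)
h=np.array([np.cos(y),np.sin(y),0]);yy=np.cos(p)*h+np.array([0,0,-np.sin(p)]);zz=np.sin(p)*h+np.array([0,0,np.cos(p)]);xx=np.cross(yy,zz)
T=R.from_matrix(np.c_[xx,yy,zz]);np.save('Tg.npy',T.as_matrix())
H=np.array([481,-222.5,34.])
for b in (140,):
    tcp=H+19*yy-b*yy
    print('pre tcp',tcp,'delta tool cm',T0.inv().apply(tcp-s['eef_pos'])/10,'twist',(T0.inv()*T).as_rotvec())
E
```

```text
top0
100 ['  -708', '  -707', '  -709', '  -710', '  -711', '  -707', '  -709', '  -708', '  -610']
150 ['  -709', '  -711', '  -707', '  -709', '  -708', '  -709', '  -710', '  -706', '  -612']
200 ['  -708', '  -709', '  -709', '  -711', '  -706', '  -709', '  -707', '  -711', '  -710']
250 ['  -709', '  -712', '  -706', '  -711', '  -710', '  -707', '  -709', '  -709', '   671']
300 ['  -710', '  -707', '  -709', '  -708', '  -708', '  -710', '  -709', '   -16', '   663']
350 ['  -712', '  -713', '  -715', '   .  ', '    -2', '     8', '     9', '     9', '     8']
400 ['   -54', '     3', '     7', '    17', '    19', '    11', '     9', '    47', '     9']
450 ['     7', '     7', '    19', '    97', '    17', '   159', '     8', '    48', '     7']
500 ['     8', '   172', '   172', '   173', '   172', '   172', '     8', '    47', '    42']
550 ['   149', '   172', '   173', '   173', '   173', '   172', '     7', '    42', '    43']
600 ['   135', '   173', '   172', '   172', '   174', '   172', '   168', '    38', '    38']
650 ['    96', '   171', '   172', '   172', '   1
[... 1021 characters left out ...]
  ', '   171', '   172', '   172', '   171', '     6', '    48', '    43']
550 ['   153', '   172', '   172', '   172', '   171', '   171', '     6', '    42', '    42']
600 ['   136', '   172', '   172', '   172', '   172', '   172', '   158', '    38', '    37']
650 ['   106', '   171', '   172', '   172', '   172', '   172', '   171', '    78', '     6']
700 ['    95', '   158', '   172', '   172', '   172', '   173', '   172', '    79', '     7']
750 ['    85', '   141', '   171', '   172', '   172', '   172', '   172', '     7', '     7']
pre tcp [ 395.55733637 -226.97786026  119.55992052] delta tool cm [-19.70085522   9.00675274  31.7114658 ] twist [ 0.78179741  0.21616359 -0.09063215]
```

```bash
python3 -m handwheel '[{"delta_pos":[-2,0.9,3.2],"twist":[0.08,0.02,-0.01],"jaw":1},{"delta_pos":[-4,1.8,6.4],"twist":[0.16,0.04,-0.02],"jaw":1},{"delta_pos":[-6,2.7,9.6],"twist":[0.24,0.06,-0.03],"jaw":1},{"delta_pos":[-8,3.6,12.8],"twist":[0.32,0.08,-0.04],"jaw":1},{"delta_pos":[-10,4.5,16],"twist":[0.4,0.1,-0.05],"jaw":1},{"delta_pos":[-12,5.4,19.2],"twist":[0.48,0.13,-0.06],"jaw":1},{"delta_pos":[-14,6.3,22.4],"twist":[0.56,0.15,-0.07],"jaw":1},{"delta_pos":[-16,7.2,25.6],"twist":[0.64,0.17,-0.08],"jaw":1},{"delta_pos":[-18,8.1,28.8],"twist":[0.72,0.2,-0.09],"jaw":1},{"delta_pos":[-19.7,9.0,31.7],"twist":[0.782,0.216,-0.091],"jaw":1}]' 100
cat > tgt.py <<'E'
from h import *
def go(tcp,T):
    s=st();T0=R.from_quat(np.roll(s['ee_rot'],-1)); T=R.from_matrix(T)
    print('delta cm',(T0.inv().apply(np.array(tcp)-s['eef_pos'])/10).round(2),'twist',(T0.inv()*T).as_rotvec().round(3))
E
python3 - <<'E'
from tgt import *
go([395.56,-227,119.6],np.load('Tg.npy'))
cap('wrist','wrist1.png')
E
```

```text
time_s: 0.98
eef_pos: [395.7, -225.6, 119.3]
ee_rot: [0.67, -0.277, 0.263, -0.637]
force: [1.3, -1.5, -0.4]
grip_width: 0.996
0.9833 [-1.253  0.115  2.299  1.122  0.861 -0.564] [ 395.7 -225.6  119.3] [ 0.6695 -0.2765  0.2629 -0.6373] [ 1.3 -1.5 -0.4] 0.996
delta cm [ 0.14 -0.04  0.  ] twist [-0.002 -0.002  0.002]
```

View pics/wrist1.png

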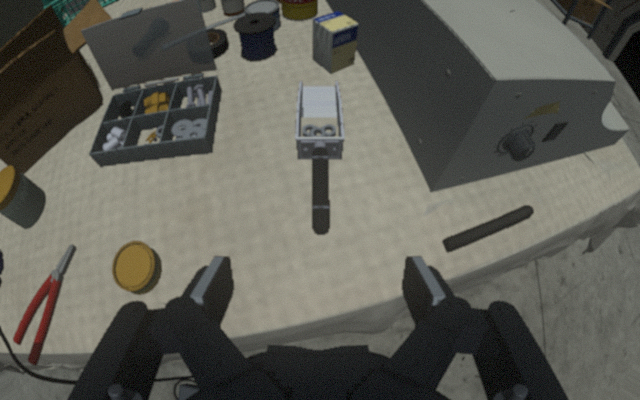

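```bash
cat >> h.py <<'E'
def wf(d,u,v,h):
    Rm=cv2.Rodrigues(np.array(d['rvec'],float))[0]; t=np.array(d['tvec'],float).ravel()
    a=np.array([(u-d['cx']),(v-d['cy'])])/d['fx']; th=np.hypot(*a); 
    r=np.array([*(a/max(th,1e-9)*np.sin(th)),np.cos(th)]); c=-Rm.T@t; q=Rm.T@r
    return c+q*(h-c[2])/q[2]
E
python3 - <<'E'
from h import *
crop('wrist1',85,60,225,170,5,'c3.png')
crop('wrist1',280,70,360,240,4,'c4.png')
E
```

```text
(no output)
```

View pics/c3.png

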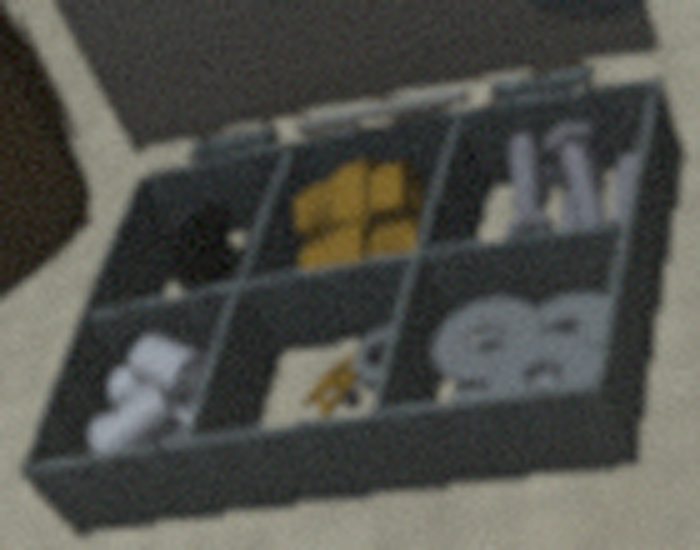

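View pics/c4.png

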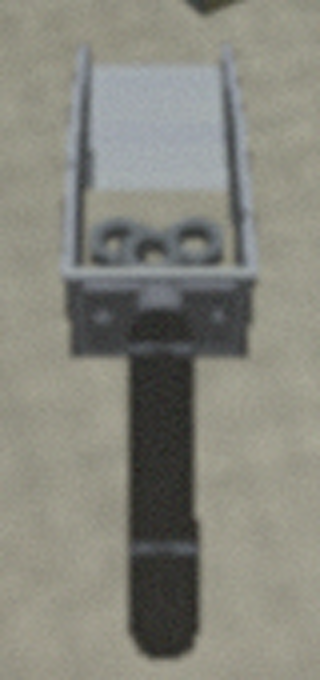

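```bash
python3 - <<'E'
from h import *
d=ld('wrist1')
g=lambda x,y:(85+(x+.5)/5-.5,60+(y+.5)/5-.5)
N={'FL':(28,468,34),'FR':(610,392,34),'BR':(662,92,34),'BL':(138,185,34),'midfrontL':(182,447,34),'midfrontR':(375,420,34),'divL':(235,288,32),'divR':(410,257,32),'divEndL':(85,315,32),'divEndR':(618,228,32)}
for k,(x,y,h) in N.items(): print(k,wf(d,*g(x,y),h).round(1))
g=lambda x,y:(280+(x+.5)/4-.5,70+(y+.5)/4-.5)
for x,y,h in [(162,340,45),(162,655,40),(90,62,24),(222,62,24),(65,275,38),(255,275,38)]: print(wf(d,*g(x,y),h).round(1))
E
```

```text
FL [518.3  71.   34. ]
FR [536.3 -95.7  34. ]
BR [638.1 -81.8  34. ]
BL [619.6  84.6  34. ]
midfrontL [523.   18.8  34. ]
midfrontR [529.4 -36.8  34. ]
divL [576.2  27.2  32. ]
divR [582.8 -26.   32. ]
divEndL [571.1  79.8  32. ]
divEndR [589.4 -82.6  32. ]
[ 509.3 -222.2   45. ]
[ 430.2 -225.8   40. ]
[ 632.7 -194.2   24. ]
[ 634.9 -235.9   24. ]
[ 533.9 -196.    38. ]
[ 536.4 -245.2   38. ]
```

```bash
python3 -m handwheel '[{"delta_pos":[-0.1,2.5,0],"twist":[0,0,0],"jaw":1},{"delta_pos":[-0.1,5,0],"twist":[0,0,0],"jaw":1},{"delta_pos":[-0.1,7.5,0],"twist":[0,0,0],"jaw":1},{"delta_pos":[-0.1,10,0],"twist":[0,0,0],"jaw":1},{"delta_pos":[0,11.5,0],"twist":[0,0,0],"jaw":1},{"delta_pos":[0.1,12.5,0],"twist":[0,0,0],"jaw":1},{"delta_pos":[0.1,13.3,0],"twist":[0,0,0],"jaw":1},{"delta_pos":[0.1,14,0],"twist":[0,0,0],"jaw":1},{"delta_pos":[0.1,14,0],"twist":[0,0,0],"jaw":1},{"delta_pos":[0.1,14,0],"twist":[0,0,0],"jaw":1}]' 100
python3 - <<'E'
from tgt import *
T=np.load('Tg.npy');go(np.array([480,-222.5,34])+19*T[:,1],T)
cap('wrist','wrist2.png')
E
```

```text
time_s: 1.87
eef_pos: [494.3, -223.2, 20.9]
ee_rot: [0.67, -0.278, 0.263, -0.636]
force: [-0.3, 0.8, 0.4]
grip_width: 1.002
1.8667 [-0.975  0.5    2.158  1.563  0.65  -0.854] [ 494.3 -223.2   20.9] [ 0.6701 -0.2779  0.2629 -0.6361] [-0.3  0.8  0.4] 1.002
delta cm [-0.15 -0.04 -0.09] twist [-0.     0.001  0.001]
```

View pics/wrist2.png

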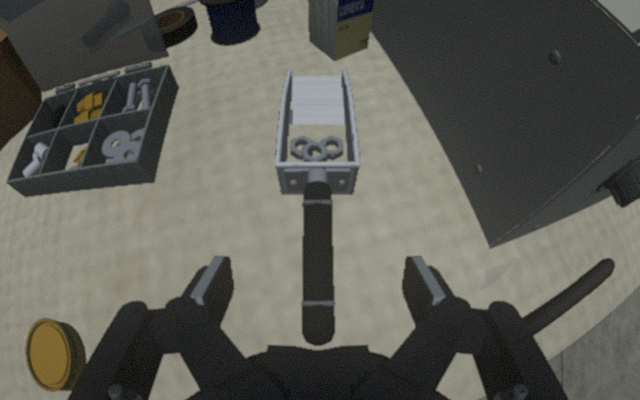

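```bash
python3 -m handwheel '[{"delta_pos":[-0.1,0,0],"twist":[0,0,0],"jaw":0.6},{"delta_pos":[-0.1,0,0],"twist":[0,0,0],"jaw":0.3},{"delta_pos":[-0.1,0,0],"twist":[0,0,0],"jaw":0},{"delta_pos":[-0.1,0,0],"twist":[0,0,0],"jaw":0},{"delta_pos":[-0.1,0,0],"twist":[0,0,0],"jaw":0},{"delta_pos":[-0.1,0,0],"twist":[0,0,0],"jaw":0},{"delta_pos":[-0.1,0,0],"twist":[0,0,0],"jaw":0},{"delta_pos":[-0.1,0,0],"twist":[0,0,0],"jaw":0},{"delta_pos":[-0.1,0,0],"twist":[0,0,0],"jaw":0},{"delta_pos":[-0.1,0,0],"twist":[0,0,0],"jaw":0}]' 100
python3 - <<'E'
from tgt import *
st();cap('wrist','wrist3.png');crop('wrist3',200,60,440,360,2,'c5.png')
E
```

```text
time_s: 2.75
eef_pos: [494.4, -222.3, 20.9]
ee_rot: [0.67, -0.278, 0.263, -0.636]
force: [-2.4, 0.1, 3.0]
grip_width: 0.156
2.75 [-0.973  0.499  2.159  1.567  0.649 -0.856] [ 494.4 -222.3   20.9] [ 0.67   -0.2779  0.2628 -0.6363] [-2.4  0.1  3. ] 0.156
```

View pics/c5.png

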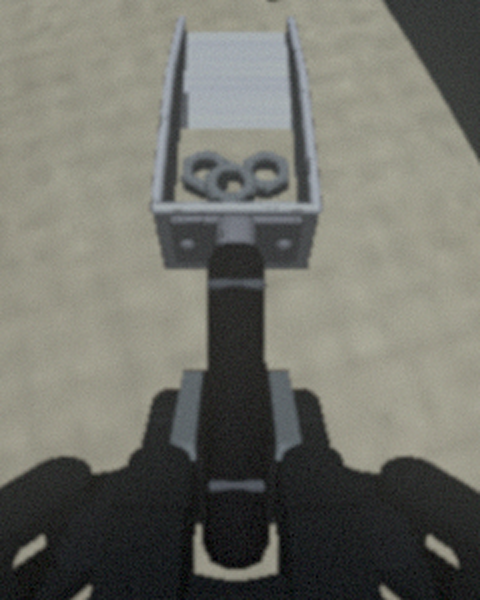

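```bash
python3 -m handwheel '[{"delta_pos":[0,-0.2,0.2],"twist":[0,0,0],"jaw":0},{"delta_pos":[0,-0.8,0.8],"twist":[0,0,0],"jaw":0},{"delta_pos":[0,-1.7,1.7],"twist":[0,0,0],"jaw":0},{"delta_pos":[0,-3,3],"twist":[0,0,0],"jaw":0},{"delta_pos":[0,-4.5,4.5],"twist":[0,0,0],"jaw":0},{"delta_pos":[0,-6,6],"twist":[0,0,0],"jaw":0},{"delta_pos":[0,-7.5,7.5],"twist":[0,0,0],"jaw":0},{"delta_pos":[0,-8.7,8.7],"twist":[0,0,0],"jaw":0},{"delta_pos":[0,-9.5,9.5],"twist":[0,0,0],"jaw":0},{"delta_pos":[0,-10,10],"twist":[0,0,0],"jaw":0}]' 100
cat > pour.py <<'E'
from h import *
B=np.array([554.5,-3.5]);YB=6.1
def pose(lip,yaw,pitch,off=(159.5,0,-13),th=45.):
    y=np.radians(yaw)
    def rot(p): # pitch down by p
        p=np.radians(p);h=np.array([np.cos(y),np.sin(y),0]);Z=np.array([0,0,1.])
        f=np.cos(p)*h-np.sin(p)*Z; u=np.sin(p)*h+np.cos(p)*Z
        return f,np.cross(u,f),u
    f,l,u=rot(pitch); G=np.array(lip)-off[0]*f-off[1]*l-off[2]*u
    yy,l2,zz=rot(pitch+th); T=np.c_[np.cross(yy,zz),yy,zz]
    return G+19*yy,T
def boxpt(bx,by,z):
    c,s=np.cos(np.radians(YB)),np.sin(np.radians(YB)); bx+=27.5; by-=2.5
    return np.array([B[0]+c*bx-s*by,B[1]+s*bx+c*by,z])
def go(tcp,T,n=0):
    s=st();T0=R.from_quat(np.roll(s['ee_rot'],-1)); T=R.from_matrix(T)
    d=T0.inv().apply(np.array(tcp)-s['eef_pos'])/10;r=(T0.inv()*T).as_rotvec()
    print('tcp',np.round(tcp,1),'delta cm',d.round(2),'twist',r.round(3))
def lip(off=(159.5,0,-13),th=45.):
    s=telemetry.sense();T0=R.from_quat(np.roll(s['ee_rot'],-1)).as_matrix(); x,y,z=T0.T
    G=s['eef_pos']-19*y; t=np.radians(th); f=np.cos(t)*y+np.sin(t)*z; u=np.cos(t)*z-np.sin(t)*y
    return G+off[0]*f+off[1]*np.cross(u,f)+off[2]*u, np.degrees(np.arcsin(-f[2])),np.degrees(np.arctan2(f[1],f[0]))
E
python3 - <<'E'
from pour import *
print(lip())
go(*pose(boxpt(-42,2.5,125),YB,15))
cap('side','side2.png');crop('side2',180,100,420,280,3,'c6.png')
E
```

```text
time_s: 3.63
eef_pos: [494.3, -222.0, 163.5]
ee_rot: [0.67, -0.278, 0.262, -0.636]
force: [-0.7, -0.5, -0.4]
grip_width: 0.158
(array([ 640.12809942, -214.35934701,  163.95133246]), np.float64(-0.01784677889858293), np.float64(3.0169648599104693))
3.6333 [-0.973  0.161  2.072  1.07   0.759 -0.216] [ 494.3 -222.   163.5] [ 0.6699 -0.2784  0.2623 -0.6363] [-0.7 -0.5 -0.4] 0.158
tcp [399.7 -20.  162.4] delta cm [-20.67  -5.89  -5.96] twist [-0.262 -0.041  0.035]
```

View pics/c6.png

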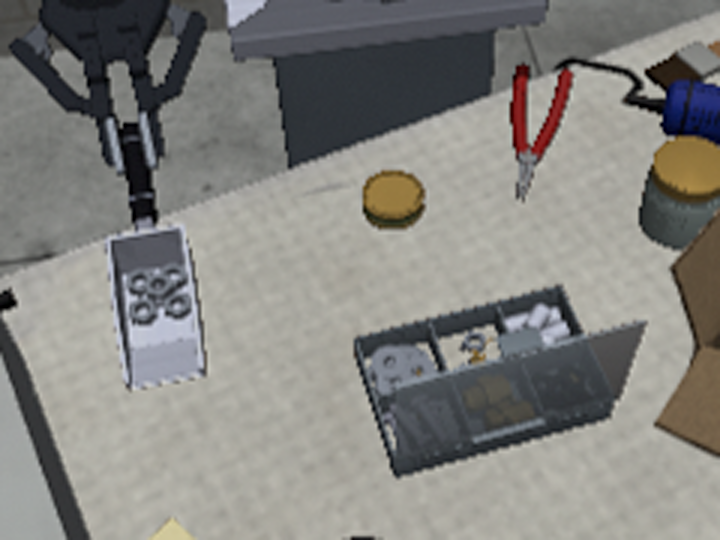

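```bash
python3 - <<'E'
from pour import *
go(*pose(boxpt(-42,2.5,105),YB,28))
E
```

```text
3.6833 [-0.973  0.161  2.072  1.07   0.759 -0.215] [ 494.5 -222.3  164.2] [ 0.6699 -0.2784  0.2618 -0.6365] [ 1.4 -0.1 -0.6] 0.155
tcp [411.6 -18.8 173.2] delta cm [-20.76  -5.79  -4.4 ] twist [-0.49  -0.045  0.031]
```

```bash
python3 -m handwheel '[{"delta_pos":[-0.8,-0.2,-0.1],"twist":[-0.02,-0.001,0.001],"jaw":0},{"delta_pos":[-2.4,-0.7,-0.5],"twist":[-0.06,-0.005,0.003],"jaw":0},{"delta_pos":[-4.8,-1.4,-1.0],"twist":[-0.12,-0.01,0.007],"jaw":0},{"delta_pos":[-7.5,-2.1,-1.6],"twist":[-0.18,-0.016,0.011],"jaw":0},{"delta_pos":[-10.4,-2.9,-2.2],"twist":[-0.245,-0.022,0.015],"jaw":0},{"delta_pos":[-13.3,-3.7,-2.8],"twist":[-0.31,-0.029,0.02],"jaw":0},{"delta_pos":[-16,-4.5,-3.4],"twist":[-0.38,-0.035,0.024],"jaw":0},{"delta_pos":[-18.4,-5.1,-3.9],"twist":[-0.43,-0.04,0.028],"jaw":0},{"delta_pos":[-20,-5.6,-4.2],"twist":[-0.47,-0.044,0.03],"jaw":0},{"delta_pos":[-20.8,-5.8,-4.4],"twist":[-0.49,-0.045,0.031],"jaw":0}]' 100
python3 - <<'E'
from pour import *
print(lip())
go(*pose(boxpt(-42,2.5,105),YB,28))
cap('wrist','wrist4.png')
cap('top','top4.png');crop('top4',270,110,400,300,4,'c7.png')
E
```

```text
time_s: 4.52
eef_pos: [410.5, -16.2, 171.7]
ee_rot: [0.598, -0.443, 0.399, -0.535]
force: [0.0, -0.7, -1.1]
grip_width: 0.155
(array([538.66361768,  -2.01743167, 103.01897866]), np.float64(28.222200332339728), np.float64(6.306710515538801))
4.5167 [-0.434 -0.076  2.08   0.195  0.896  0.924] [410.5 -16.2 171.7] [ 0.5981 -0.4434  0.3988 -0.5354] [ 0.  -0.7 -1.1] 0.155
tcp [411.6 -18.8 173.2] delta cm [ 0.27 -0.12  0.12] twist [ 0.004  0.002 -0.003]
```

View pics/wrist4.png

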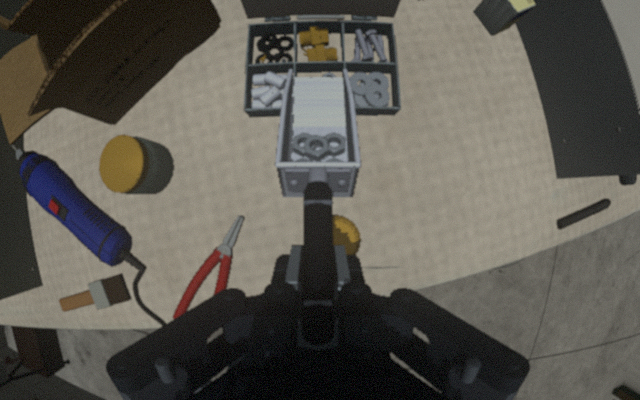

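View pics/c7.png

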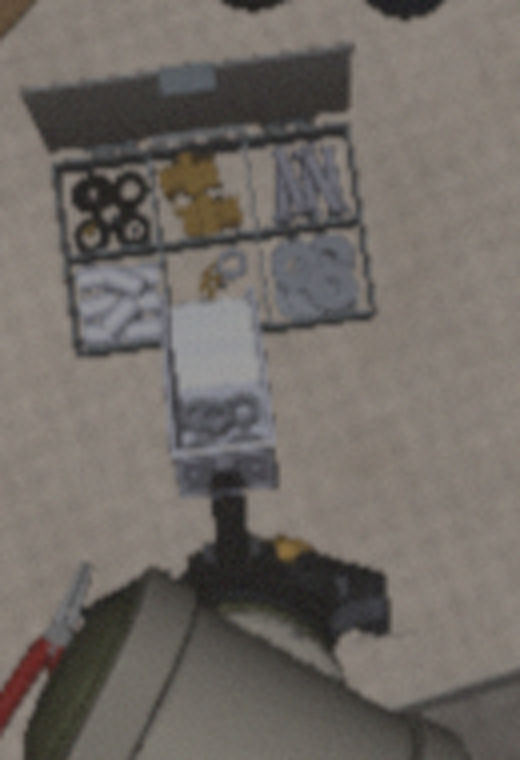

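```bash
python3 - <<'E'
from pour import *
crop('top4',305,160,345,215,12,'c8.png')
crop('wrist4',235,10,415,130,4,'c9.png')
E
```

```text
(no output)
```

View pics/c8.png

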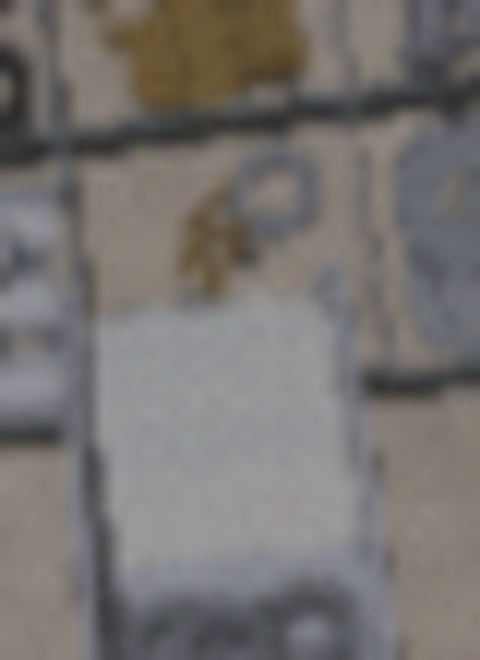

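View pics/c9.png

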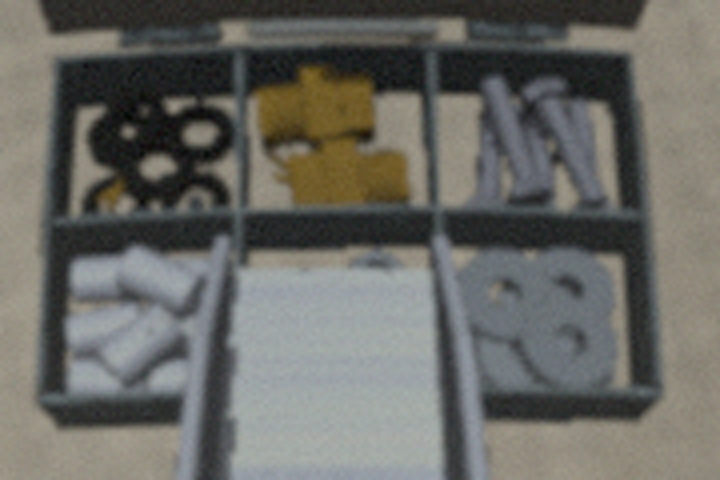

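```bash
python3 - <<'E'
from pour import *
d=ld('top4');g=lambda x,y:(305+(x+.5)/12-.5,160+(y+.5)/12-.5)
for n,x,y,h in [('lipL',97,318,103),('lipR',332,300,103),('divL',65,145,32),('divR',360,105,32),('frontR',385,385,34),('frontL',75,433,34)]: print(n,w(d,*g(x,y),h=h).round(1))
d=ld('wrist4');g=lambda x,y:(235+(x+.5)/4-.5,10+(y+.5)/4-.5)
for n,x,y,h in [('lipL',233,268,103),('lipR',438,268,103),('divL',238,215,32),('divR',437,215,32),('FL',48,408,34),('FR',657,400,34),('BL',58,55,34),('BR',632,55,34),('backL',240,52,34),('backR',430,50,34)]: print(n,wf(d,*g(x,y),h).round(1))
print('my comp', [boxpt(a,b,32).round(1) for a,b in [(0,29),(0,-24),(-55,29),(-55,-24)]])
E
```

```text
lipL [533.5  17.2 103. ]
lipR [536.1 -23.3 103. ]
divL [576.1  27.4  32. ]
divR [582.9 -27.5  32. ]
frontR [530.1 -31.6  34. ]
frontL [522.   25.6  34. ]
lipL [533.4  18.6 103. ]
lipR [538.  -24.1 103. ]
divL [576.7  28.3  32. ]
divR [582.6 -25.7  32. ]
FL [516.5  72.   34. ]
FR [536.8 -89.3  34. ]
BL [625.6  87.5  34. ]
BR [644.3 -77.6  34. ]
backL [629.   34.5  34. ]
backR [635.5 -19.1  34. ]
my comp [array([579. ,  25.8,  32. ]), array([584.7, -26.9,  32. ]), array([524.3,  19.9,  32. ]), array([530. , -32.8,  32. ])]
```

```bash
sed -i 's/B=np.array(\[554.5,-3.5\]);YB=6.1/B=np.array([552.5,-2.5]);YB=6.2/; s/off=(159.5,0,-13)/off=(156,-0.8,-13)/' pour.py; python3 - <<'E'
from pour import *
print(lip())
go(*pose(boxpt(-40,2.5,50),YB,40))
E
```

```text
(array([536.27764894,  -3.69063152, 104.64525411]), np.float64(28.127242460157206), np.float64(6.336988399091285))
4.6167 [-0.437 -0.075  2.08   0.197  0.894  0.92 ] [411.  -16.8 171.5] [ 0.5986 -0.4429  0.3984 -0.5355] [ 0.4 -0.2 -1.1] 0.156
tcp [431.1 -14.9 141.3] delta cm [0.04 3.47 1.06] twist [-0.207  0.    -0.003]
```

```bash
python3 -m handwheel '[{"delta_pos":[0,0.4,0.1],"twist":[-0.02,0,0],"jaw":0},{"delta_pos":[0,0.9,0.3],"twist":[-0.05,0,0],"jaw":0},{"delta_pos":[0,1.4,0.4],"twist":[-0.08,0,0],"jaw":0},{"delta_pos":[0,1.9,0.6],"twist":[-0.11,0,0],"jaw":0},{"delta_pos":[0,2.4,0.7],"twist":[-0.14,0,0],"jaw":0},{"delta_pos":[0,2.9,0.9],"twist":[-0.17,0,0],"jaw":0},{"delta_pos":[0,3.3,1.0],"twist":[-0.2,0,0],"jaw":0},{"delta_pos":[0,3.4,1.0],"twist":[-0.205,0,0],"jaw":0},{"delta_pos":[0,3.4,1.0],"twist":[-0.205,0,0],"jaw":0},{"delta_pos":[0,3.4,1.0],"twist":[-0.205,0,0],"jaw":0}]' 100
python3 - <<'E'
from pour import *
print(lip())
for p,z in [(45,46),(50,44),(55,42),(60,42),(65,42),(70,42),(75,42),(80,42)]: print(p);go(*pose(boxpt(-40,2.5,z),YB,p))
cap('wrist','wrist5.png');crop('wrist5',235,10,415,160,4,'c10.png')
cap('side','side5.png');crop('side5',280,100,400,280,4,'c11.png')
E
```

```text
time_s: 5.45
eef_pos: [430.6, -16.3, 141.9]
ee_rot: [0.55, -0.501, 0.452, -0.493]
force: [0.3, -0.4, -2.3]
grip_width: 0.152
(array([539.81430372,  -5.27885224,  50.91847171]), np.float64(39.81908403015517), np.float64(6.17979273309261))
45
5.45 [-0.339  0.126  1.927  0.049  1.008  1.102] [430.6 -16.3 141.9] [ 0.5495 -0.5008  0.4517 -0.4931] [ 0.3 -0.4 -2.3] 0.152
tcp [439.5 -14.  146.5] delta cm [-0.14 -0.38  0.94] twist [-0.09  -0.003 -0.002]
50
5.45 [-0.339  0.126  1.927  0.049  1.008  1.102] [430.6 -16.3 141.9] [ 0.5495 -0.5008  0.4517 -0.4931] [ 0.3 -0.4 -2.3] 0.152
tcp [448.6 -13.  152.9] delta cm [-0.14 -0.94  1.91] twist [-0.178 -0.002 -0.003]
55
5.45 [-0.339  0.126  1.927  0.049  1.008  1.102] [430.6 -16.3 141.9] [ 0.5495 -0.5008  0.4517 -0.4931] [ 0.3 -0.4 -2.3] 0.152
tcp [458.3 -11.9 158.5] delta cm [-0.15 -1.4   2.94] twist [-0.265 -0.002 -0.003]
60
5.45 [-0.339  0.126  1.927  0.049  1.008  1.102] [430.6 -16.3 141.9] [ 0.5495 -0.5008  0.4517 -0.4931] [ 0.3 -0.4 -2.3] 0.152
tcp [468.7 -10.8 165.2] delta cm [-0.15 -1.98  4.05] twist [-0.352 -0.002 -0.003]
65
5.45 [-0.339  0.126  1.927  0.049  1.008  1.102] [430.6 -16.3 141.9] [ 0.5495 -0.5008  0.4517 -0.4931] [ 0.3 -0.4 -2.3] 0.152
tcp [479.7  -9.6 171. ] delta cm [-0.15 -2.45  5.2 ] twist [-0.439 -0.002 -0.003]
70
5.45 [-0.339  0.126  1.927  0.049  1.008  1.102] [430.6 -16.3 141.9] [ 0.5495 -0.5008  0.4517 -0.4931] [ 0.3 -0.4 -2.3] 0.152
tcp [491.1  -8.4 175.8] delta cm [-0.16 -2.83  6.38] twist [-0.527 -0.002 -0.003]
75
5.45 [-0.339  0.126  1.927  0.049  1.008  1.102] [430.6 -16.3 141.9] [ 0.5495 -0.5008  0.4517 -0.4931] [ 0.3 -0.4 -2.3] 0.152
tcp [502.9  -7.1 179.6] delta cm [-0.16 -3.1   7.6 ] twist [-0.614 -0.002 -0.003]
80
5.45 [-0.339  0.126  1.927  0.049  1.008  1.102] [430.6 -16.3 141.9] [ 0.5495 -0.5008  0.4517 -0.4931] [ 0.3 -0.4 -2.3] 0.152
tcp [514.9  -5.8 182.3] delta cm [-0.17 -3.26  8.83] twist [-0.701 -0.002 -0.003]
```

View pics/c10.png

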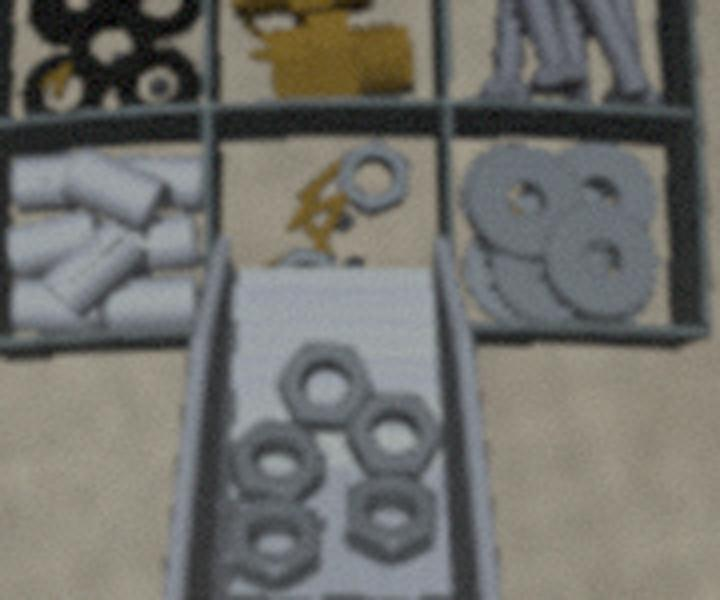

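View pics/c11.png

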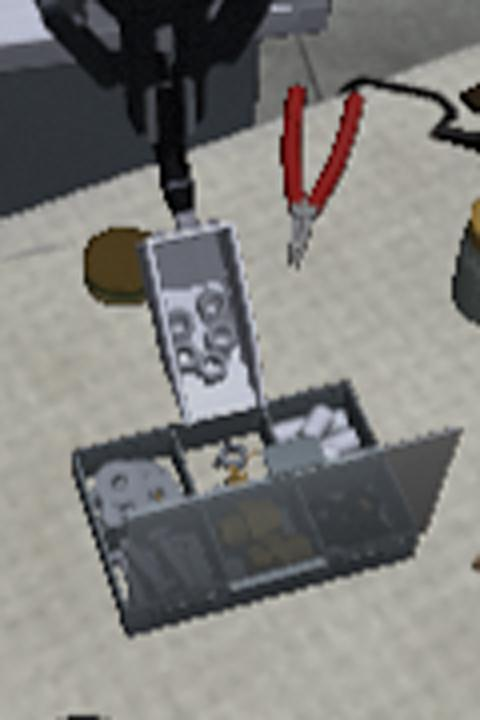

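```bash
python3 -m handwheel '[{"delta_pos":[-0.1,-0.13,0.3],"twist":[-0.03,0,0],"jaw":0},{"delta_pos":[-0.2,-0.25,0.6],"twist":[-0.06,0,0],"jaw":0},{"delta_pos":[-0.2,-0.38,0.94],"twist":[-0.09,0,0],"jaw":0},{"delta_pos":[-0.2,-0.56,1.26],"twist":[-0.12,0,0],"jaw":0},{"delta_pos":[-0.2,-0.75,1.6],"twist":[-0.15,0,0],"jaw":0},{"delta_pos":[-0.2,-0.94,1.91],"twist":[-0.178,0,0],"jaw":0},{"delta_pos":[-0.2,-1.1,2.25],"twist":[-0.207,0,0],"jaw":0},{"delta_pos":[-0.2,-1.25,2.6],"twist":[-0.236,0,0],"jaw":0},{"delta_pos":[-0.2,-1.4,2.94],"twist":[-0.265,0,0],"jaw":0},{"delta_pos":[-0.2,-1.4,2.94],"twist":[-0.265,0,0],"jaw":0}]' 100
python3 - <<'E'
from pour import *
print(lip())
for p,z in [(60,42),(65,42),(70,42),(75,42),(80,42)]: print(p);go(*pose(boxpt(-40,2.5,z),YB,p))
cap('wrist','wrist6.png');crop('wrist6',235,10,415,160,4,'c10.png')
E
```

```text
time_s: 6.38
eef_pos: [459.2, -11.2, 159.0]
ee_rot: [-0.479, 0.569, -0.512, 0.429]
force: [-0.4, 0.1, -1.2]
grip_width: 0.156
(array([540.99497251,  -3.0667225 ,  42.52029138]), np.float64(54.97053157489785), np.float64(6.253009890782747))
60
6.3833 [-0.245  0.324  1.632 -0.059  1.35   1.237] [459.2 -11.2 159. ] [-0.4787  0.5692 -0.5125  0.4293] [-0.4  0.1 -1.2] 0.156
tcp [468.7 -10.8 165.2] delta cm [ 0.06 -0.78  0.83] twist [-0.088 -0.001 -0.002]
65
6.3833 [-0.245  0.324  1.632 -0.059  1.35   1.237] [459.2 -11.2 159. ] [-0.4787  0.5692 -0.5125  0.4293] [-0.4  0.1 -1.2] 0.156
tcp [479.7  -9.6 171. ] delta cm [ 0.05 -1.54  1.82] twist [-0.175 -0.001 -0.002]
70
6.3833 [-0.245  0.324  1.632 -0.059  1.35   1.237] [459.2 -11.2 159. ] [-0.4787  0.5692 -0.5125  0.4293] [-0.4  0.1 -1.2] 0.156
tcp [491.1  -8.4 175.8] delta cm [ 0.05 -2.21  2.86] twist [-0.262 -0.001 -0.002]
75
6.3833 [-0.245  0.324  1.632 -0.059  1.35   1.237] [459.2 -11.2 159. ] [-0.4787  0.5692 -0.5125  0.4293] [-0.4  0.1 -1.2] 0.156
tcp [502.9  -7.1 179.6] delta cm [ 0.05 -2.79  3.96] twist [-0.35  -0.001 -0.002]
80
6.3833 [-0.245  0.324  1.632 -0.059  1.35   1.237] [459.2 -11.2 159. ] [-0.4787  0.5692 -0.5125  0.4293] [-0.4  0.1 -1.2] 0.156
tcp [514.9  -5.8 182.3] delta cm [ 0.05 -3.27  5.11] twist [-0.437 -0.001 -0.003]
```

View pics/c10.png

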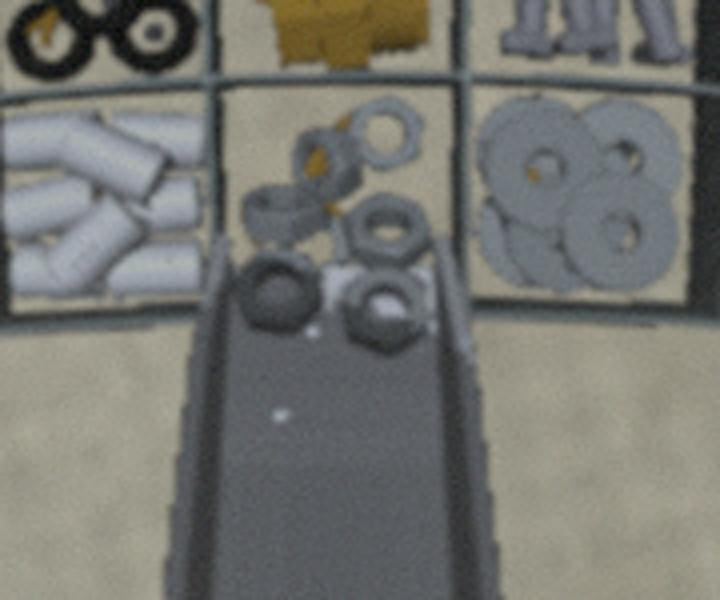

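```bash
python3 -m handwheel '[{"delta_pos":[0,0,0],"twist":[0,0,0],"jaw":0},{"delta_pos":[0,0,0],"twist":[0,0,0],"jaw":0},{"delta_pos":[0,-0.4,0.4],"twist":[-0.044,0,0],"jaw":0},{"delta_pos":[0,-0.78,0.83],"twist":[-0.088,0,0],"jaw":0},{"delta_pos":[0,-1.1,1.3],"twist":[-0.13,0,0],"jaw":0},{"delta_pos":[0,-1.54,1.82],"twist":[-0.175,0,0],"jaw":0},{"delta_pos":[0,-1.9,2.3],"twist":[-0.22,0,0],"jaw":0},{"delta_pos":[0,-2.21,2.86],"twist":[-0.262,0,0],"jaw":0},{"delta_pos":[0,-2.21,2.86],"twist":[-0.262,0,0],"jaw":0},{"delta_pos":[0,-2.21,2.86],"twist":[-0.262,0,0],"jaw":0}]' 100
python3 - <<'E'
from pour import *
print(lip())
cap('wrist','wrist7.png');crop('wrist7',235,10,415,160,4,'c10.png')
cap('side','side7.png');crop('side7',280,100,400,280,4,'c11.png')
E
```

```text
time_s: 7.27
eef_pos: [490.2, -7.7, 175.2]
ee_rot: [-0.401, 0.627, -0.564, 0.359]
force: [-0.4, -0.2, -1.7]
grip_width: 0.154
(array([539.20430507,  -2.95393102,  41.42181388]), np.float64(69.95750151006584), np.float64(6.470784946577747))
```

View pics/c10.png

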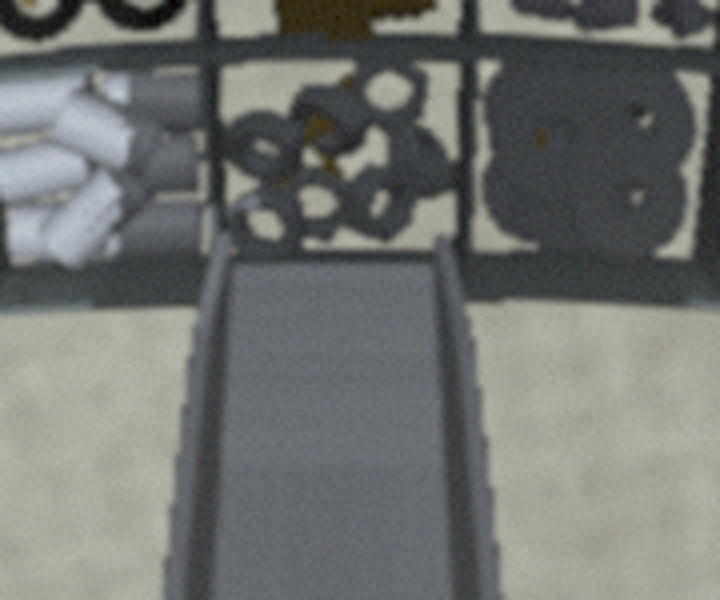

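View pics/c11.png

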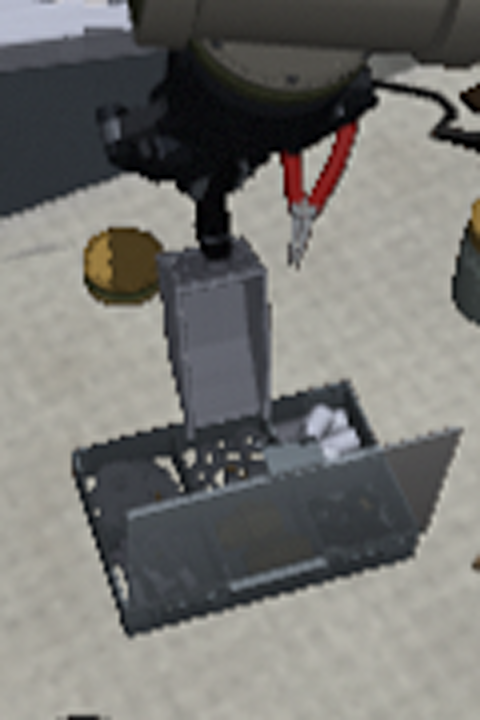

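```bash
python3 - <<'E'
from pour import *
go(*pose(boxpt(-50,2.5,110),YB,45))
go(*pose(boxpt(-55,2.5,125),YB,25))
E
```

```text
7.3667 [-0.186  0.538  1.323 -0.121  1.698  1.288] [489.8  -7.7 175.7] [-0.4005  0.6266 -0.5641  0.3588] [ 0.5 -0.1 -0.4] 0.16
tcp [429.5 -15.1 210.5] delta cm [ 0.08 -0.59 -6.97] twist [ 0.435 -0.001 -0.002]
7.3667 [-0.186  0.538  1.323 -0.121  1.698  1.288] [489.8  -7.7 175.7] [-0.4005  0.6266 -0.5641  0.3588] [ 0.5 -0.1 -0.4] 0.16
tcp [396.4 -18.6 184.9] delta cm [ 0.09  3.13 -8.9 ] twist [ 0.784 -0.002 -0.002]
```

```bash
python3 -m handwheel '[{"delta_pos":[0,-1.4,-0.6],"twist":[0.02,0,0],"jaw":0},{"delta_pos":[0,-2.8,-1.4],"twist":[0.06,0,0],"jaw":0},{"delta_pos":[0,-2.8,-2.6],"twist":[0.14,0,0],"jaw":0},{"delta_pos":[0,-2.2,-4.2],"twist":[0.24,0,0],"jaw":0},{"delta_pos":[0,-1.4,-5.7],"twist":[0.34,0,0],"jaw":0},{"delta_pos":[0.1,-0.6,-7],"twist":[0.435,0,0],"jaw":0},{"delta_pos":[0.1,0.5,-7.6],"twist":[0.53,0,0],"jaw":0},{"delta_pos":[0.1,1.6,-8.1],"twist":[0.63,0,0],"jaw":0},{"delta_pos":[0.1,2.6,-8.6],"twist":[0.73,0,0],"jaw":0},{"delta_pos":[0.1,3.1,-8.9],"twist":[0.784,0,0],"jaw":0}]' 100
python3 - <<'E'
from pour import *
print(lip())
go([494.4,-222.2,165],np.load('Tg.npy'))
cap('wrist','wrist8.png')
E
```

```text
time_s: 8.2
eef_pos: [395.1, -18.2, 185.3]
ee_rot: [0.61, -0.425, 0.382, -0.549]
force: [0.4, 0.2, -0.6]
grip_width: 0.154
(array([524.12309275,  -5.35754933, 126.07993335]), np.float64(24.738962774770087), np.float64(6.053057954167198))
8.2 [-0.491 -0.17   2.135  0.252  0.895  0.844] [395.1 -18.2 185.3] [ 0.61   -0.4251  0.3823 -0.5487] [ 0.4  0.2 -0.6] 0.154
tcp [ 494.4 -222.2  165. ] delta cm [21.33  4.59  6.54] twist [ 0.432  0.045 -0.029]
```

View pics/wrist8.png

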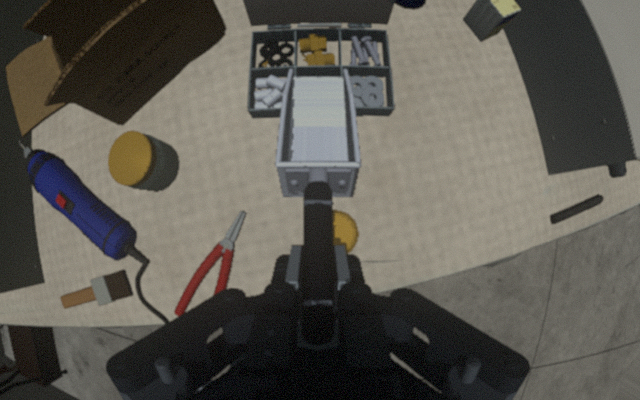

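Scoop empty. Carry back to where it stood.

```bash
python3 -m handwheel '[{"delta_pos":[1.5,0.3,0.4],"twist":[0.03,0.003,-0.002],"jaw":0},{"delta_pos":[3.8,0.8,1.2],"twist":[0.08,0.008,-0.005],"jaw":0},{"delta_pos":[6.4,1.4,2.0],"twist":[0.13,0.014,-0.009],"jaw":0},{"delta_pos":[9.1,1.9,2.8],"twist":[0.185,0.019,-0.012],"jaw":0},{"delta_pos":[11.8,2.5,3.6],"twist":[0.24,0.025,-0.016],"jaw":0},{"delta_pos":[14.5,3.1,4.4],"twist":[0.295,0.03,-0.02],"jaw":0},{"delta_pos":[17.2,3.7,5.2],"twist":[0.35,0.036,-0.023],"jaw":0},{"delta_pos":[19.6,4.2,6],"twist":[0.4,0.041,-0.027],"jaw":0},{"delta_pos":[21.3,4.6,6.5],"twist":[0.432,0.045,-0.029],"jaw":0},{"delta_pos":[21.3,4.6,6.5],"twist":[0.432,0.045,-0.029],"jaw":0}]' 100
python3 - <<'E'
from pour import *
print(lip())
go([494.4,-222.2,30],np.load('Tg.npy'))
go([494.4,-222.2,21.2],np.load('Tg.npy'))
E
```

```text
time_s: 9.08
eef_pos: [496.5, -225.1, 164.0]
ee_rot: [0.669, -0.279, 0.265, -0.636]
force: [0.7, 1.1, -1.3]
grip_width: 0.156
(array([ 638.87661829, -218.68164217,  163.81227344]), np.float64(0.23536842548700904), np.float64(2.903066115091014))
9.0833 [-0.971  0.168  2.059  1.058  0.761 -0.198] [ 496.5 -225.1  164. ] [ 0.6691 -0.2786  0.2651 -0.6359] [ 0.7  1.1 -1.3] 0.156
tcp [ 494.4 -222.2   30. ] delta cm [-0.29  9.38 -9.57] twist [ 0.004 -0.002  0.001]
9.0833 [-0.971  0.168  2.059  1.058  0.761 -0.198] [ 496.5 -225.1  164. ] [ 0.6691 -0.2786  0.2651 -0.6359] [ 0.7  1.1 -1.3] 0.156
tcp [ 494.4 -222.2   21.2] delta cm [ -0.29  10.   -10.19] twist [ 0.004 -0.002  0.001]
```

```bash
python3 -m handwheel '[{"delta_pos":[0,1,-1],"twist":[0,0,0],"jaw":0},{"delta_pos":[0,2.5,-2.5],"twist":[0,0,0],"jaw":0},{"delta_pos":[0,4.3,-4.3],"twist":[0,0,0],"jaw":0},{"delta_pos":[0,6,-6],"twist":[0,0,0],"jaw":0},{"delta_pos":[0,7.5,-7.5],"twist":[0,0,0],"jaw":0},{"delta_pos":[0,8.5,-8.5],"twist":[0,0,0],"jaw":0},{"delta_pos":[0,9.2,-9.2],"twist":[0,0,0],"jaw":0},{"delta_pos":[0,9.6,-9.6],"twist":[0,0,0],"jaw":0},{"delta_pos":[0,9.8,-9.8],"twist":[0,0,0],"jaw":0},{"delta_pos":[0,9.8,-9.8],"twist":[0,0,0],"jaw":0}]' 100
python3 - <<'E'
from pour import *
print(lip())
go([494.4,-222.2,20.9],np.load('Tg.npy'))
cap('side','side9.png');crop('side9',180,140,320,290,4,'c12.png')
E
```

```text
time_s: 9.92
eef_pos: [495.6, -221.8, 25.6]
ee_rot: [0.67, -0.279, 0.265, -0.634]
force: [-0.2, -0.4, -1.4]
grip_width: 0.155
(array([ 637.9796139 , -214.84380719,   25.29839248]), np.float64(0.30585806358726125), np.float64(3.116065674434644))
9.9167 [-0.968  0.486  2.153  1.534  0.645 -0.815] [ 495.6 -221.8   25.6] [ 0.6702 -0.2793  0.2652 -0.6344] [-0.2 -0.4 -1.4] 0.155
tcp [ 494.4 -222.2   20.9] delta cm [ 0.03  0.25 -0.42] twist [ 0.005  0.001 -0.002]
```

View pics/c12.png

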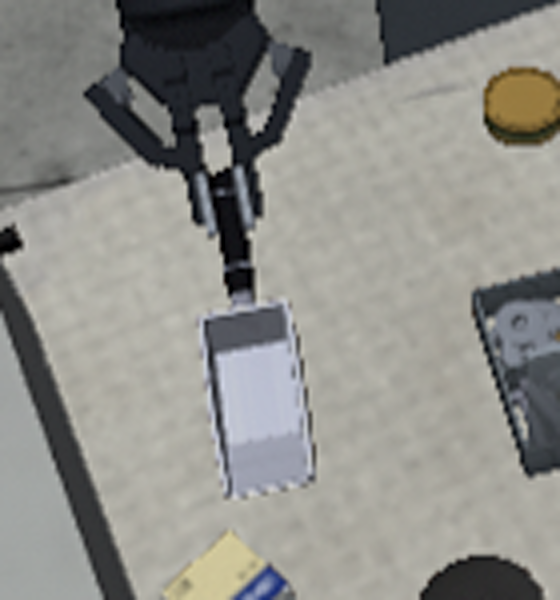

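Lower the last 4 mm, then release.

```bash
python3 -m handwheel '[{"delta_pos":[0,0.1,-0.1],"twist":[0,0,0],"jaw":0},{"delta_pos":[0,0.15,-0.2],"twist":[0.005,0,0],"jaw":0},{"delta_pos":[0,0.2,-0.3],"twist":[0.005,0,0],"jaw":0},{"delta_pos":[0,0.25,-0.35],"twist":[0.005,0,0],"jaw":0},{"delta_pos":[0,0.28,-0.4],"twist":[0.005,0,0],"jaw":0},{"delta_pos":[0,0.28,-0.42],"twist":[0.005,0,0],"jaw":0},{"delta_pos":[0,0.28,-0.42],"twist":[0.005,0,0],"jaw":0},{"delta_pos":[0,0.28,-0.42],"twist":[0.005,0,0],"jaw":0},{"delta_pos":[0,0.28,-0.42],"twist":[0.005,0,0],"jaw":0},{"delta_pos":[0,0.28,-0.42],"twist":[0.005,0,0],"jaw":0}]' 100
python3 - <<'E'
from pour import *
print(lip())
go([494.4,-222.2,20.9],np.load('Tg.npy'))
E
```

```text
time_s: 10.8
eef_pos: [494.4, -222.2, 20.4]
ee_rot: [0.671, -0.277, 0.264, -0.635]
force: [0.0, -0.1, 5.9]
grip_width: 0.155
(array([ 636.80410872, -215.44905839,   20.75682816]), np.float64(0.011893036165347107), np.float64(3.052499763235342))
10.8 [-0.974  0.501  2.158  1.562  0.65  -0.852] [ 494.4 -222.2   20.4] [ 0.6706 -0.2773  0.2638 -0.6354] [ 0.  -0.1  5.9] 0.155
tcp [ 494.4 -222.2   20.9] delta cm [-0.   -0.04  0.04] twist [ 0.    -0.    -0.002]
```

Contact with the table (+6 N). Open, then back out along the tool axis.

```bash
python3 -m handwheel '[{"delta_pos":[0,-0.03,0.03],"twist":[0,0,0],"jaw":0.3},{"delta_pos":[0,-0.03,0.03],"twist":[0,0,0],"jaw":0.5},{"delta_pos":[0,-0.03,0.03],"twist":[0,0,0],"jaw":0.8},{"delta_pos":[0,-0.03,0.03],"twist":[0,0,0],"jaw":0.9},{"delta_pos":[0,-0.03,0.03],"twist":[0,0,0],"jaw":0.9},{"delta_pos":[0,-0.03,0.03],"twist":[0,0,0],"jaw":0.9},{"delta_pos":[0,-1,0.03],"twist":[0,0,0],"jaw":0.9},{"delta_pos":[0,-3,0.03],"twist":[0,0,0],"jaw":0.9},{"delta_pos":[0,-5,0.03],"twist":[0,0,0],"jaw":0.9},{"delta_pos":[0,-7,0.03],"twist":[0,0,0],"jaw":0.9}]' 40
python3 - <<'E'
from pour import *
st()
cap('wrist','wrist10.png')
E
```

```text
time_s: 11.63
eef_pos: [444.3, -224.5, 70.1]
ee_rot: [0.671, -0.278, 0.264, -0.635]
force: [0.8, -0.1, 0.3]
grip_width: 0.899
11.6333 [-1.103  0.313  2.243  1.334  0.728 -0.702] [ 444.3 -224.5   70.1] [ 0.6706 -0.2776  0.2645 -0.635 ] [ 0.8 -0.1  0.3] 0.899
```

View pics/wrist10.png

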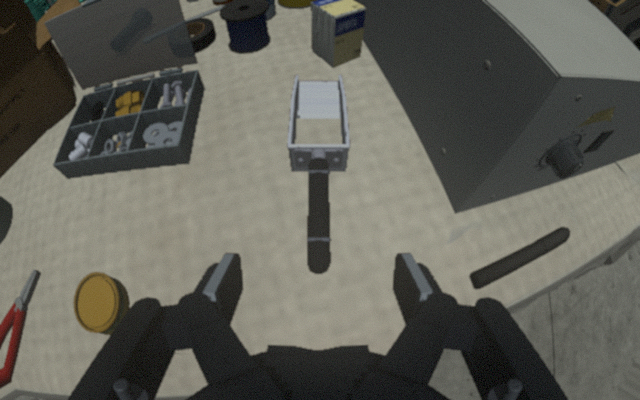

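```bash
python3 - <<'E'
from pour import *
def vert(yaw):
    return pose([0,0,0],yaw,45)[1]
p=boxpt(20,0,235);print(p)
go(p,vert(YB))
P=cloud(ld('side0')).reshape(-1,3)
m=(P[:,0]>665)&(P[:,0]<760)&(P[:,1]>-120)&(P[:,1]<100)
for x in range(665,780,15): print(x,[int(np.nanmax(np.r_[-1,P[(P[:,0]>=x)&(P[:,0]<x+15)&(P[:,1]>=y)&(P[:,1]<y+30),2]])) for y in range(-120,120,30)])
E
```

```text
[5.99992169e+02 1.44591986e-01 2.35000000e+02]
11.6833 [-1.106  0.307  2.244  1.33   0.73  -0.699] [ 443.5 -225.2   71.9] [ 0.6703 -0.2779  0.2635 -0.6357] [-0.2 -1.9  1. ] 0.899
tcp [6.00e+02 1.00e-01 2.35e+02] delta cm [-21.67   0.35  23.43] twist [-0.785 -0.052  0.022]
665 [5, 7, 4, 5, 5, 5, 5, 119]
680 [5, 5, 5, 5, 5, 5, 117, 122]
695 [3, 5, 5, 5, 5, 5, 122, 123]
710 [60, 6, 22, 23, 7, 5, 7, 125]
725 [60, 59, 27, 25, 23, 5, 5, 127]
740 [59, 60, 25, 25, 25, 5, 6, 29]
755 [60, 59, 25, 25, 25, 6, 5, 33]
770 [59, 5, 26, 25, 25, 6, 7, 33]
```

```bash
python3 -m handwheel '[{"delta_pos":[0,-2.5,2.5],"twist":[0,0,0],"jaw":0.5},{"delta_pos":[-1.5,-3.5,5.5],"twist":[-0.06,0,0],"jaw":0.2},{"delta_pos":[-4,-3.5,8.5],"twist":[-0.17,-0.01,0],"jaw":0},{"delta_pos":[-7,-3,11],"twist":[-0.28,-0.02,0.01],"jaw":0},{"delta_pos":[-10,-2.4,13.5],"twist":[-0.39,-0.03,0.01],"jaw":0},{"delta_pos":[-13,-1.7,16],"twist":[-0.5,-0.035,0.015],"jaw":0},{"delta_pos":[-16,-1,18.5],"twist":[-0.6,-0.04,0.02],"jaw":0},{"delta_pos":[-19,-0.3,21],"twist":[-0.7,-0.05,0.02],"jaw":0},{"delta_pos":[-21.5,0.4,23.4],"twist":[-0.785,-0.052,0.022],"jaw":0},{"delta_pos":[-21.6,0.4,23.4],"twist":[-0.785,-0.052,0.022],"jaw":0}]' 40
python3 - <<'E'
from pour import *
V=pose([0,0,0],YB,45)[1]
go(boxpt(105,0,225),V)
cap('wrist','wrist11.png')
cap('side','side11.png');crop('side11',180,40,440,290,3,'c13.png')
E
```

```text
time_s: 12.52
eef_pos: [561.2, -57.2, 204.2]
ee_rot: [0.559, -0.489, 0.446, -0.499]
force: [-0.8, -1.9, 0.6]
grip_width: 0.003
12.5167 [-0.341  0.333  1.491  0.067  1.211  1.106] [561.2 -57.2 204.2] [ 0.5593 -0.4893  0.4458 -0.4991] [-0.8 -1.9  0.6] 0.003
tcp [684.5   9.3 225. ] delta cm [-5.35 -0.41 13.1 ] twist [-0.124 -0.004 -0.01 ]
```

View pics/wrist11.png

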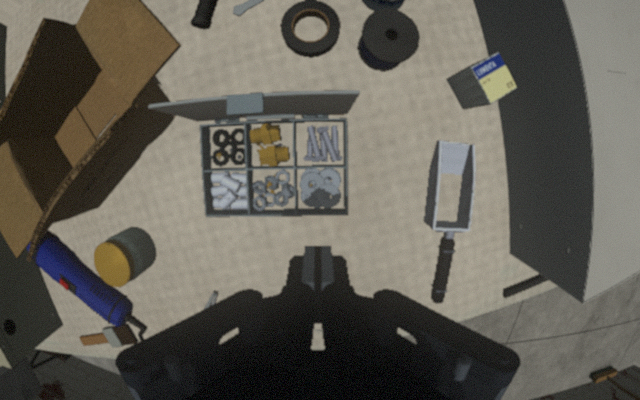

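View pics/c13.png

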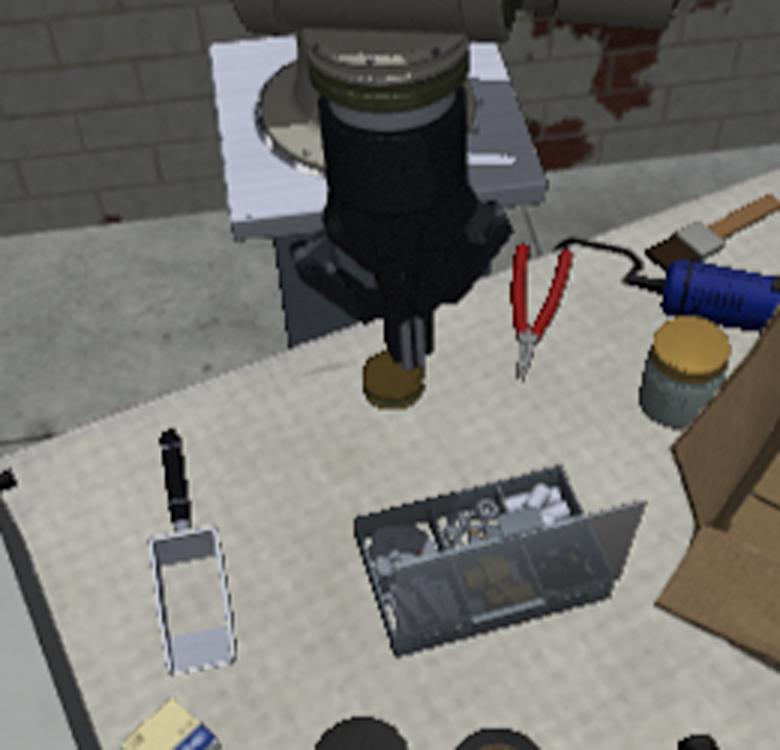

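```bash
python3 -m handwheel '[{"delta_pos":[-0.7,-0.3,1.5],"twist":[-0.02,0,0],"jaw":0},{"delta_pos":[-1.4,-0.5,3],"twist":[-0.04,0,0],"jaw":0},{"delta_pos":[-2.1,-0.6,4.5],"twist":[-0.06,0,0],"jaw":0},{"delta_pos":[-2.8,-0.6,6.2],"twist":[-0.08,0,0],"jaw":0},{"delta_pos":[-3.5,-0.6,8],"twist":[-0.1,0,0],"jaw":0},{"delta_pos":[-4.2,-0.5,9.8],"twist":[-0.12,0,0],"jaw":0},{"delta_pos":[-4.9,-0.5,11.5],"twist":[-0.124,0,-0.01],"jaw":0},{"delta_pos":[-5.3,-0.4,13.1],"twist":[-0.124,0,-0.01],"jaw":0},{"delta_pos":[-5.3,-0.4,13.1],"twist":[-0.124,0,-0.01],"jaw":0},{"delta_pos":[-5.3,-0.4,13.1],"twist":[-0.124,0,-0.01],"jaw":0}]' 40
python3 - <<'E'
from pour import *
V=pose([0,0,0],YB,45)[1]
go(boxpt(107,0,108),V)
cap('wrist','wrist12.png')
cap('side','side12.png');crop('side12',280,80,440,280,3,'c13.png')
E
```

```text
time_s: 13.45
eef_pos: [684.4, 9.0, 223.6]
ee_rot: [0.528, -0.524, 0.472, -0.472]
force: [0.4, -0.1, 0.2]
grip_width: -0.001
13.45 [-0.16   0.681  0.897  0.005  1.562  1.303] [684.4   9.  223.6] [ 0.5283 -0.5245  0.4724 -0.4719] [ 0.4 -0.1  0.2] -0.001
tcp [686.5   9.5 108. ] delta cm [ 0.02 11.56  0.18] twist [-0.003  0.    -0.004]
```

View pics/wrist12.png

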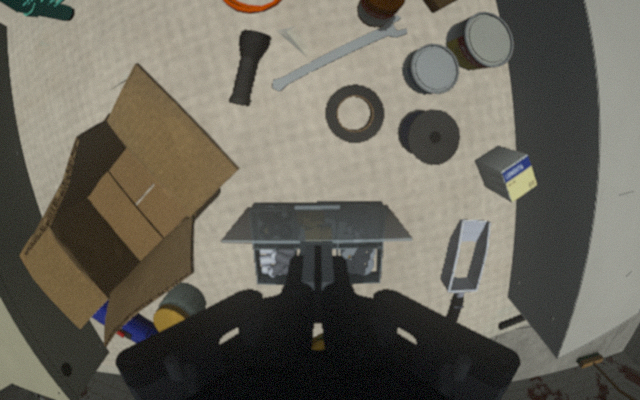

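View pics/c13.png

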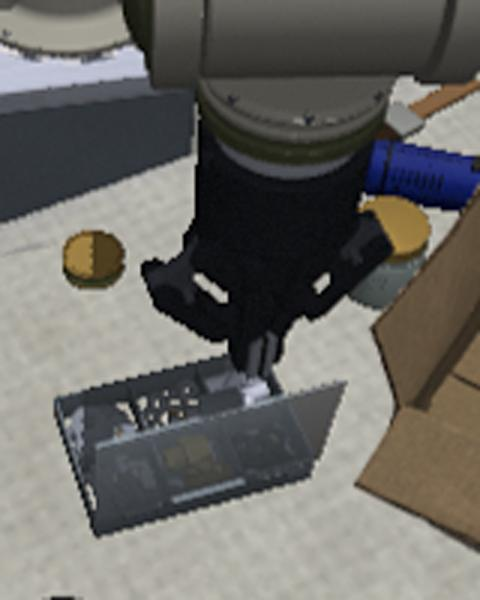

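```bash
python3 - <<'E'
from pour import *
d=ld('wrist12')
for u,v in [(225,240),(260,241),(408,238),(370,241)]:
    print(wf(d,u,v,148).round(1))
print(wf(d,320,205,35).round(1))
# project tip
Rm=cv2.Rodrigues(d['rvec'])[0]
p=Rm@np.array([684.4,9,223.6])+d['tvec'].ravel(); th=np.arctan2(np.hypot(p[0],p[1]),p[2]); r=d['fx']*th; print(d['cx']+r*p[0]/np.hypot(*p[:2]),d['cy']+r*p[1]/np.hypot(*p[:2]))
P=cloud(ld('side12')).reshape(-1,3);P=P[~np.isnan(P[:,0])]
Q=P-boxpt(0,0,0);a=np.radians(YB);bx=Q[:,0]*np.cos(a)+Q[:,1]*np.sin(a);by=-Q[:,0]*np.sin(a)+Q[:,1]*np.cos(a)
for lo,hi in [(50,80),(80,110),(110,135),(135,155)]:
    m=(np.abs(by)<75)&(by<-20)&(P[:,2]>lo)&(P[:,2]<hi)&(bx>40)&(bx<90); print(lo,hi,m.sum(),np.percentile(bx[m],[5,50,95]) if m.sum() else '', np.max(P[m,2]) if m.sum() else '')
E
```

```text
[639.9  86.8 148. ]
[643.1  55.3 148. ]
[659.4 -72.3 148. ]
[653.5 -38.8 148. ]
[643.2   2.8  35. ]
318.5494817497411 241.62131889806653
50 80 159 [66.93692004 68.19189869 69.43358892] 79.49164589381019
80 110 183 [68.33587303 69.67042286 71.04714804] 109.83899428867338
110 135 163 [70.13094134 71.38393298 72.52453853] 134.9970255537729
135 155 134 [70.39938321 72.11569694 73.32477647] 149.98862043529047
```

```bash
python3 -m handwheel '[{"delta_pos":[0,1.2,0.1],"twist":[0,0,0],"jaw":0},{"delta_pos":[0,2.6,0.2],"twist":[0,0,0],"jaw":0},{"delta_pos":[0,4.2,0.2],"twist":[0,0,0],"jaw":0},{"delta_pos":[0,5.8,0.2],"twist":[0,0,0],"jaw":0},{"delta_pos":[0,7.4,0.2],"twist":[0,0,0],"jaw":0},{"delta_pos":[0,9,0.2],"twist":[0,0,0],"jaw":0},{"delta_pos":[0,10.4,0.2],"twist":[0,0,0],"jaw":0},{"delta_pos":[0,11.4,0.2],"twist":[0,0,0],"jaw":0},{"delta_pos":[0,11.6,0.2],"twist":[0,0,0],"jaw":0},{"delta_pos":[0,11.6,0.2],"twist":[0,0,0],"jaw":0}]' 40
python3 - <<'E'
from pour import *
V=pose([0,0,0],YB,45)[1]
go(boxpt(0,0,108),V)
cap('side','side13.png');crop('side13',280,80,440,280,3,'c13.png')
E
```

```text
time_s: 14.38
eef_pos: [686.5, 9.0, 109.0]
ee_rot: [0.528, -0.524, 0.472, -0.473]
force: [-0.2, 0.9, -0.4]
grip_width: -0.001
14.3833 [-0.159  0.752  1.068  0.004  1.318  1.304] [686.5   9.  109. ] [ 0.5279 -0.5241  0.4724 -0.4727] [-0.2  0.9 -0.4] -0.001
tcp [580.1  -2.  108. ] delta cm [ -0.04   0.05 -10.69] twist [-0.004 -0.001 -0.003]
```

View pics/c13.png

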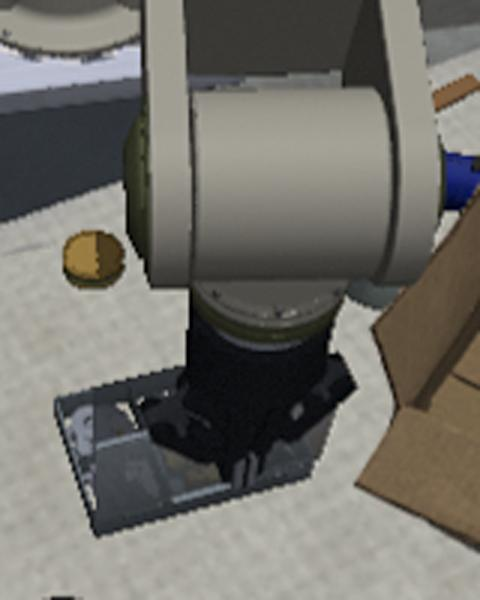

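```bash
python3 -m handwheel '[{"delta_pos":[0,0,-0.8],"twist":[0,0,0],"jaw":0},{"delta_pos":[0,0,-1.6],"twist":[0,0,0],"jaw":0},{"delta_pos":[0,0,-2.4],"twist":[0,0,0],"jaw":0},{"delta_pos":[0,0,-3.2],"twist":[0,0,0],"jaw":0},{"delta_pos":[0,0,-4],"twist":[0,0,0],"jaw":0},{"delta_pos":[0,0,-4.8],"twist":[0,0,0],"jaw":0},{"delta_pos":[0,0,-5.6],"twist":[0,0,0],"jaw":0},{"delta_pos":[0,0,-6.4],"twist":[0,0,0],"jaw":0},{"delta_pos":[0,0,-7.2],"twist":[0,0,0],"jaw":0},{"delta_pos":[0,0,-8],"twist":[0,0,0],"jaw":0}]' 40
python3 - <<'E'
from pour import *
V=pose([0,0,0],YB,45)[1]
go(boxpt(0,0,108),V)
cap('wrist','wrist14.png')
E
```

```text
time_s: 15.27
eef_pos: [607.5, 0.5, 110.1]
ee_rot: [0.529, -0.524, 0.471, -0.474]
force: [0.1, -0.1, -0.1]
grip_width: -0.0
15.2667 [-0.194  0.576  1.372  0.005  1.188  1.268] [6.075e+02 5.000e-01 1.101e+02] [ 0.5285 -0.5236  0.4714 -0.4736] [ 0.1 -0.1 -0.1] -0.0
tcp [580.1  -2.  108. ] delta cm [-0.04  0.19 -2.75] twist [-0.007 -0.001 -0.002]
```

View pics/wrist14.png

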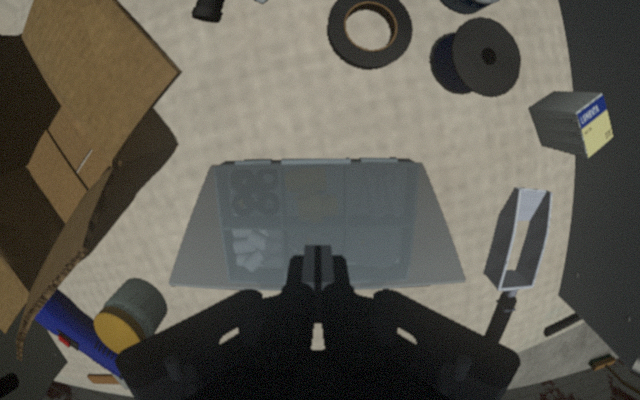

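```bash
python3 -m handwheel '[{"delta_pos":[0,0,-0.8],"twist":[0,0,0],"jaw":0},{"delta_pos":[0,0,-1.6],"twist":[0,0,0],"jaw":0},{"delta_pos":[0,0,-2.4],"twist":[0,0,0],"jaw":0},{"delta_pos":[0,0,-2.8],"twist":[0,0,0],"jaw":0},{"delta_pos":[0,-1,-2.8],"twist":[0,0,0],"jaw":0},{"delta_pos":[0,-3,-3],"twist":[0,0,0],"jaw":0},{"delta_pos":[0,-5,-4],"twist":[0,0,0],"jaw":0},{"delta_pos":[0,-7,-5],"twist":[0,0,0],"jaw":0},{"delta_pos":[0,-9,-6],"twist":[0,0,0],"jaw":0},{"delta_pos":[0,-10,-7],"twist":[0,0,0],"jaw":0}]' 40
python3 -m handwheel '[{"delta_pos":[0,0,-2],"twist":[0,0,0],"jaw":0},{"delta_pos":[0,0,-4],"twist":[0,0,0],"jaw":0},{"delta_pos":[0,0,-6],"twist":[0,0,0],"jaw":0},{"delta_pos":[0,0,-8],"twist":[0,0,0],"jaw":0},{"delta_pos":[0,0,-10],"twist":[0,0,0],"jaw":0},{"delta_pos":[0,0,-12],"twist":[0,0,0],"jaw":0},{"delta_pos":[0,0,-12],"twist":[0,0,0],"jaw":0},{"delta_pos":[0,0,-12],"twist":[0,0,0],"jaw":0},{"delta_pos":[0,0,-12],"twist":[0,0,0],"jaw":0},{"delta_pos":[0,0,-12],"twist":[0,0,0],"jaw":0}]' 40
python3 -m handwheel '[{"delta_pos":[0,0,0],"twist":[0,0,0],"jaw":0},{"delta_pos":[0,0,0],"twist":[0,0,0],"jaw":0},{"delta_pos":[0,0,0],"twist":[0,0,0],"jaw":0},{"delta_pos":[0,0,0],"twist":[0,0,0],"jaw":0},{"delta_pos":[0,0,0],"twist":[0,0,0],"jaw":0},{"delta_pos":[0,0,0],"twist":[0,0,0],"jaw":0},{"delta_pos":[0,0,0],"twist":[0,0,0],"jaw":0},{"delta_pos":[0,0,0],"twist":[0,0,0],"jaw":0},{"delta_pos":[0,0,0],"twist":[0,0,0],"jaw":0},{"delta_pos":[0,0,0],"twist":[0,0,0],"jaw":0}]' 40
python3 - <<'E'
from pour import *
st()
cap('wrist','wrist15.png')
cap('side','side15.png');crop('side15',180,80,440,290,3,'c13.png')
E
```

```text
time_s: 16.15
eef_pos: [538.1, -7.4, 212.1]
ee_rot: [0.529, -0.523, 0.471, -0.474]
force: [0.8, -0.3, 0.8]
grip_width: 0.001
time_s: 16.98
eef_pos: [418.8, -20.1, 208.2]
ee_rot: [0.528, -0.524, 0.472, -0.473]
force: [-0.6, -0.6, -0.8]
grip_width: -0.004
time_s: 17.82
eef_pos: [417.9, -20.0, 207.8]
ee_rot: [0.528, -0.524, 0.472, -0.473]
force: [-0.2, 0.4, -0.6]
grip_width: 0.004
17.8167 [-0.333  0.074  1.796  0.005  1.269  1.129] [417.9 -20.  207.8] [ 0.528  -0.5241  0.4721 -0.4729] [-0.2  0.4 -0.6] 0.004
```

View pics/wrist15.png

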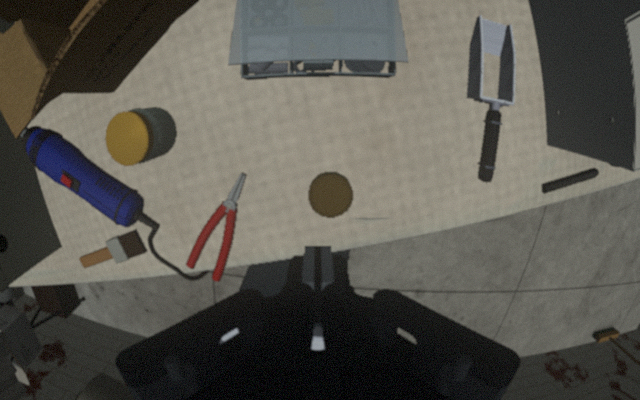

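View pics/c13.png

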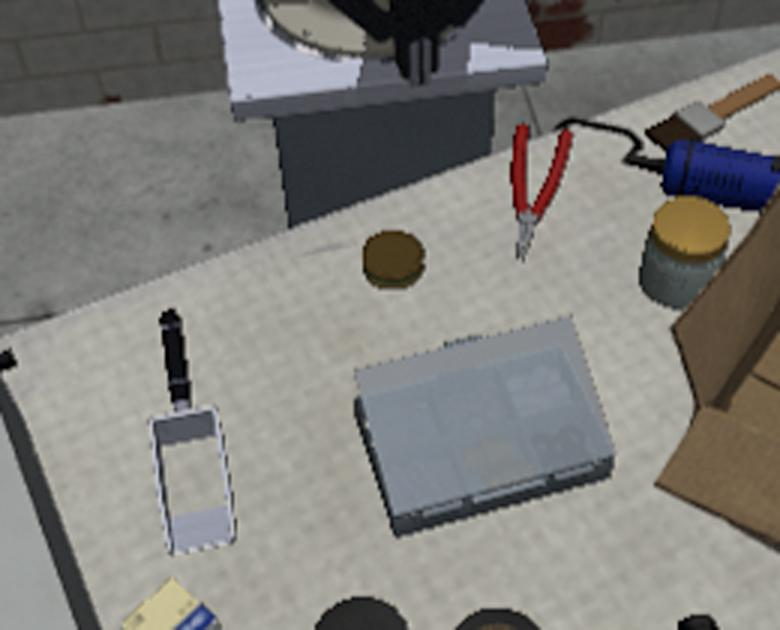

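```bash
for i in 1; do python3 -m handwheel '[{"delta_pos":[0,0,0],"twist":[0,0,0],"jaw":0},{"delta_pos":[0,0,0],"twist":[0,0,0],"jaw":0},{"delta_pos":[0,0,0],"twist":[0,0,0],"jaw":0},{"delta_pos":[0,0,0],"twist":[0,0,0],"jaw":0},{"delta_pos":[0,0,0],"twist":[0,0,0],"jaw":0},{"delta_pos":[0,0,0],"twist":[0,0,0],"jaw":0},{"delta_pos":[0,0,0],"twist":[0,0,0],"jaw":0},{"delta_pos":[0,0,0],"twist":[0,0,0],"jaw":0},{"delta_pos":[0,0,0],"twist":[0,0,0],"jaw":0},{"delta_pos":[0,0,0],"twist":[0,0,0],"jaw":0}]'; done
python3 -m handwheel '[{"delta_pos":[0,0,0],"twist":[0,0,0],"jaw":0},{"delta_pos":[0,0,0],"twist":[0,0,0],"jaw":0},{"delta_pos":[0,0,0],"twist":[0,0,0],"jaw":0},{"delta_pos":[0,0,0],"twist":[0,0,0],"jaw":0},{"delta_pos":[0,0,0],"twist":[0,0,0],"jaw":0},{"delta_pos":[0,0,0],"twist":[0,0,0],"jaw":0},{"delta_pos":[0,0,0],"twist":[0,0,0],"jaw":0},{"delta_pos":[0,0,0],"twist":[0,0,0],"jaw":0},{"delta_pos":[0,0,0],"twist":[0,0,0],"jaw":0},{"delta_pos":[0,0,0],"twist":[0,0,0],"jaw":0}]'
python3 -m handwheel '[{"delta_pos":[0,0,0],"twist":[0,0,0],"jaw":0},{"delta_pos":[0,0,0],"twist":[0,0,0],"jaw":0},{"delta_pos":[0,0,0],"twist":[0,0,0],"jaw":0},{"delta_pos":[0,0,0],"twist":[0,0,0],"jaw":0},{"delta_pos":[0,0,0],"twist":[0,0,0],"jaw":0},{"delta_pos":[0,0,0],"twist":[0,0,0],"jaw":0},{"delta_pos":[0,0,0],"twist":[0,0,0],"jaw":0},{"delta_pos":[0,0,0],"twist":[0,0,0],"jaw":0},{"delta_pos":[0,0,0],"twist":[0,0,0],"jaw":0},{"delta_pos":[0,0,0],"twist":[0,0,0],"jaw":0}]'
python3 - <<'E'
from pour import *
d=cap('side','side16.png');crop('side16',180,80,440,290,3,'c13.png')
t=cap('top','top16.png')
for c in (d,t):
    P=cloud(c).reshape(-1,3);P=P[~np.isnan(P[:,0])]
    Q=P-boxpt(0,0,0);a=np.radians(YB);bx=Q[:,0]*np.cos(a)+Q[:,1]*np.sin(a);by=-Q[:,0]*np.sin(a)+Q[:,1]*np.cos(a)
    for lo in range(-50,50,20):
        m=(abs(by)<75)&(bx>lo)&(bx<lo+20)&(P[:,2]>-20); print(lo,m.sum(),np.percentile(P[m,2],[5,50,95]).round(1) if m.sum() else '')
E
```

```text
time_s: 18.75
eef_pos: [417.9, -20.0, 207.8]
ee_rot: [0.528, -0.524, 0.472, -0.473]
force: [0.0, -0.6, 0.5]
grip_width: 0.005
time_s: 19.58
eef_pos: [417.9, -20.0, 207.8]
ee_rot: [0.528, -0.524, 0.472, -0.473]
force: [-0.1, 0.2, 0.1]
grip_width: 0.005
time_s: 20.42
eef_pos: [417.9, -20.0, 207.8]
ee_rot: [0.528, -0.524, 0.472, -0.473]
force: [-0.2, -0.3, -0.8]
grip_width: 0.0
-50 457 [35.6 37.4 39.5]
-30 485 [35.5 37.5 39.5]
-10 500 [35.5 37.6 39.6]
10 515 [35.6 37.6 39.8]
30 550 [35.5 37.7 39.8]
-50 518 [33.4 36.7 39.9]
-30 592 [33.5 36.7 39.8]
-10 601 [33.6 36.6 39.6]
10 591 [33.6 36.6 40. ]
30 582 [33.5 36.7 39.7]
```

View pics/c13.png

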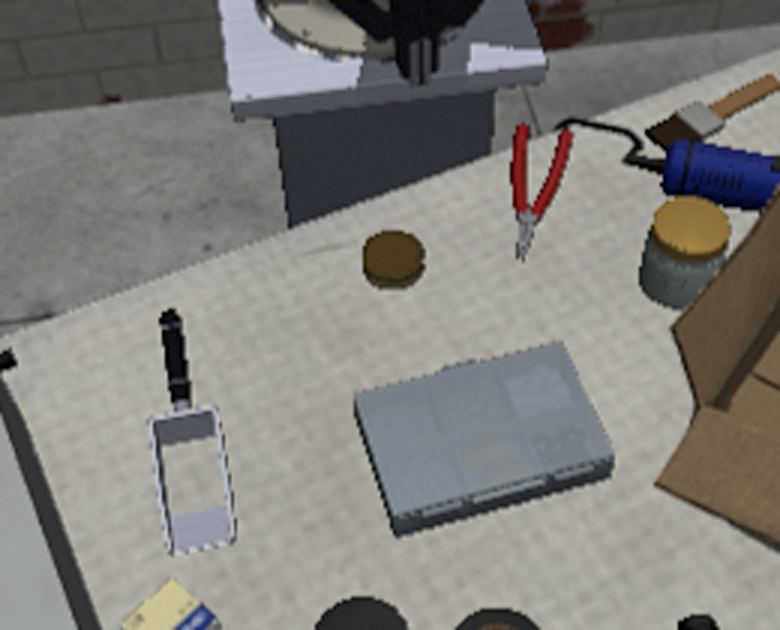

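View pics/top16.png

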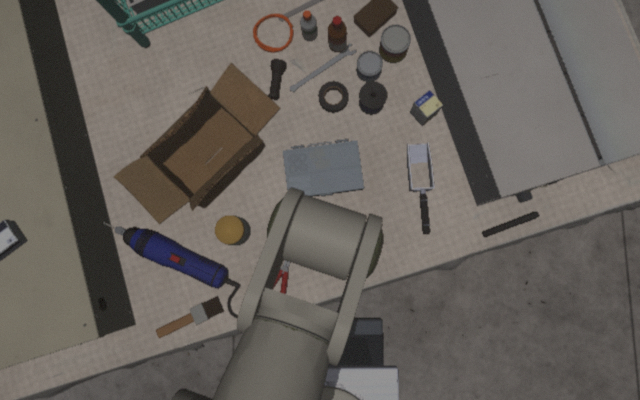

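The lid is level at 37–38 mm, so it is fully shut. The scoop stands empty and flat, and the jar, tin and bulb box are where they were.

```bash
python3 -c "
from rig import ctrl; print(ctrl.finish_job())"
```

```text
the job is handed in; nothing more can be done
None
```

The job is done and was handed in at about 20.5 s of the 72 s allowed. All five nuts are in the middle front compartment, the empty scoop is on the table, and the lid is shut.

- **Nuts:** I poured with the nose tipped down to 70°. The wrist picture afterwards showed seven nuts in the compartment (five plus the two fixed ones) and an empty scoop.
- **Scoop:** I set it down flat where it had stood. The table pushed back with about 6 N before I let go, and the later pictures show it on its bottom.
- **Lid:** I pushed it over from behind with the closed fingers, and it sank shut on its own. It measured level front to back at about 37–38 mm in both fixed cameras; the box is 38 mm high.
- **Left alone:** The jar, flat tin and bulb box look unmoved, judged by eye in the last pictures. In the last top view the arm hides the tin, so I checked that one in the side view.

One check disagreed: before pouring, my calculated position for the scoop's nose was about 3.5 mm off from the pictures. I corrected for that and no check failed after it.

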